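# Lock the retaining rod into a record-card tray

### The arm

A 6-joint arm with a two-finger parallel gripper is mounted at the origin on the work surface. World frame = base frame: x ahead of the robot, y to its left, z up, the work surface at z = 0. Lengths are in m, angles in rad, forces in N, time in s.
With the tool pointing down it reaches from about 0.375 to 0.9 m from the base axis. Payload 3.1 kg.
Tool frame: the origin (TCP) lies between the finger pads; the fingertips stand 14 mm ahead of it and the grasp point (between the pads) lies 5 mm behind it; z points along the fingers, y is the line along which they close (so a half turn about z gives the same grasp; the last joint's range is limited). The gripper opens to 87 mm and grips with 3 to 60 N. Pads are 19 mm wide; open, the fingers measure 117 mm over their backs; the gripper's body (75 mm by 190 mm) begins 51 mm behind the grasp point.
Start: joints at [0.932, 0.527, 1.433, -0, 1.181, -0.178], TCP at [0.277, 0.56, 0.237] pointing down, gripper open.
Joint ranges: [-3.08, 3.08], [-0.75, 2.2], [0.22, 2.44], [-1.43, 4.57], [0, 2.65], [-2.85, 2.85]. Speed limits (rad/s): [2.79, 2.79, 3.14, 3.14, 3.14, 3.14].

### API

Orientations are given as a 3x3 rotation matrix whose columns are the frame's x, y, z axes.
In Python, from rig import arm gives the robot as it stands.
- The arm moves only by the tool jog_arm, never from a script. Its argument "increments" is a list of rows, each an object with "translation": the shift along the tool's x, y, z in m, a list of three; "twist": the turn, a rotation vector about the tool's x, y, z in degrees, a list of three. In form: [{"translation": [dx, dy, dz], "twist": [wx, wy, wz]}, ...]. A call has exactly 5 rows; each row is the pose to reach, as a shift and turn from the pose commanded when the call began, along the tool's axes at that moment; what a row does not reach only later rows make up. A row lasts 1/12 s, in which the tool goes at most 41.7 mm and 7.16 degrees, less where a joint would pass 70% of its speed; a pose out of reach is approached as far as the arm can. A call with a gripper value outside its range is refused whole. "gripper" is the finger opening in m, from 0 to 0.087, set as the call begins (left out, the last holds). The fingers move at their own pace and stop on an object; "squeeze" is the grip in N (left out, the last holds). Time passes only in rows, so rows that repeat a pose let the fingers close, or fill a call up. It gives the time, the measured TCP pose, the force, the opening and the grip force at its end, in the units of the state.
- arm.read_state(): the state, without advancing time (a new reading comes with each control period).
- arm.snapshot(name): name is "side" or "top" or "wrist"; returns (picture, depth): 384x512x3 uint8, red, green, blue; 384x512 float32, m along the optical axis (not along the pixel's ray), 0 where there is no reading.
- arm.camera_params(name): a dict with "intrinsics" (3x3 intrinsics, pixels), "R" (3x3) and "t" (3): a world point X has camera coordinates R X + t; the wrist camera has in their place "mount" (4x4, takes a point from camera to tool coordinates, whose origin is the TCP and whose axes are the flange's). Camera axes: x right, y down, z forward; pixel columns grow to the right and rows downward; lengths in m; the calibration is good to about 2 mm. A picture is of the moment at which its call begins: read the wrist's pose just before it. camera_params takes no time and is no camera call.
- arm.hand_in(): hands the job in; it is judged then, once.
The state is a dict: "t": time; "joints": joint angles; "joint_vel": joint speeds; "joint_efforts": joint torques, N m; "ee_pos": TCP position; "tool_rot": TCP orientation; "force": force on the tool from outside, world axes, zero at the start; "ft_torque": the same for the moment, N m; "finger_gap": opening from 0.0 (shut) to 1.0 (fully open); "grasp_force": force on a finger pad.
Only numpy, scipy, OpenCV 4.12 (cv2) and the standard library are available. Lean on these libraries where they do the work, as an engineer would, in place of code of your own. Each camera call takes 0.05 s, during which the arm holds its last target. There are 200 camera calls.

### The job

Lock the cards into the card tray with its retaining rod. The rod lies in the slotted storage block with its handle sunk out of reach, so lift it out by its bare tip end, set it down (the notched rest is there for that), take it again by the handle, and push it through the hole in the tray's front plate and out of the hole in the back plate until its collar is fully home against the front plate. Then press the tray's sprung latch lever down until it snaps over and stays down by itself, let go of everything, and leave the stamp, the ink pad and the mug alone.

Things in the scene. Friction and masses are not known exactly. Their poses are not given: they have to be found in the camera images.
- rod: straight rod 224 mm long, 0.16 kg, balancing at x = 45 mm. Origin on its axis at the collar's front face; own x runs to the tip. Black round handle 18 mm diameter x = -60 to -5 mm; steel collar 26 mm diameter -5 to 0; shaft 12 mm diameter 0 to 127; groove (6 mm diameter, sloped shoulders) 127 to 146; then 12 mm diameter, its last 14 mm tapering to 4 mm
- rod_tip (a point): the tapered end of the rod, on its axis (x = 164 mm in the rod's frame)
- rod_handle (a point): middle of the rod's black handle, on the axis (x = -32 mm in the rod's frame)
- holder: fixed wooden block, 78 mm high, 46 mm wide, x = -111 to +39 mm, whose open-topped slot holds the rod level, its axis 50 mm above the table. Origin on the table, under the rod's x = 46 mm; own x is the way the tip points. Walls 3 mm beside handle and shaft keep fingers out; the rod's last 79 mm stand free beyond the block's end. The rod lifts straight up out of it
- rest_notch (a point): notched rest: fixed light wooden base 90 x 60 x 8 mm with two posts 8 mm thick at x = -30 and +30 mm, each with a 90 degree V notch, tips 63 mm above the table. The point is where the axis of the lying 12 mm shaft comes, 50 mm above the table; own x runs along the lying rod. With the rod's x = 46 mm here it balances, handle and tip end free
- tray: fixed grey steel card tray 130 x 110 mm, full of cards up to 72 mm high with a free tunnel 22 mm wide for the rod. Origin on the table under the middle of the front plate's outer face; own x points into the tray, the way the rod goes in; own y to the left. Plates 72 mm high at x = 0 to 6 and 124 to 130 mm, each with a 14 mm hole (2 mm chamfer) on the tray axis, 50 mm above the table
- tray_hole (a point): centre of the front plate's hole at its outer face; axes as the tray. The rod is home when its collar face lies against the plate here
- tray_exit (a point): centre of the back plate's hole at its outer face, 130 mm behind tray_hole. With the rod home its tip stands 34 mm out here. Behind the plate, the latch's hinge post and spring stand at tray y = -43 to -100 mm, up to 70 mm high
- latch (a joint): sprung steel latch lever behind the back plate, hinged about the tray's x direction at tray point (136, -45, 60) mm, reaching to the tray's +y. 0 = sprung up, clear of the rod; 0.5 rad = down, its blade in the groove of a rod that is home (else the shaft blocks it). It resists with about 6 N at the pad, passes over centre at 0.33 rad, then pulls itself down and stays
- latch_pad (a point): middle of the top of the lever's thumb pad (34 mm along tray x, 36 mm along the lever, 5 mm thick), 100 mm from the hinge, at tray x = 148 mm. Up, it is 111 mm above the table and slopes 0.5 rad; down, it is level, 63 mm above the table at tray y = +55 mm, with nothing beneath. On the way down it shifts 14 mm to the tray's +y
- stamp: bystander: hand stamp, wooden foot 30 x 64 mm, black grip, 74 mm high, origin under it
- ink_pad: bystander: flat dark tin 75 x 110 x 18 mm, origin under it
- mug: bystander: white mug 80 mm wide, 90 mm high, origin under it
Things that resemble listed ones, but are neither listed nor needed, are in the scene too. Several things have the shape of the holder; the one meant has the colours described above. There is more than one size of the rod; the one meant has the size given above.

How it is judged:
On the way, in this order (a step that is already met when the one before it is completed fails the run):
1. the rod is out of the storage block and set down, not held ((horizontal distance between rod and holder above 0.09 m or y of rod in the frame of holder above 0.04 m or y of rod in the frame of holder below -0.04 m) and contact force between the fingers and rod below 0.05 N and contact force between anything else and rod above 0.5 N and linear speed of rod below 0.02 m/s), for 0.2 s.
2. the rod is through both plates with its collar home against the front plate, the latch still up (x of rod in the frame of tray_hole above -0.004 m and distance between rod and tray_hole below 0.006 m and angle between the x axis of rod and the x axis of tray, either way round below 0.06 rad and x of rod_tip in the frame of tray_exit above 0.029 m and value of joint latch below 0.3 rad), for 0.2 s.
3. the latch lever has snapped down (value of joint latch above 0.45 rad), for 0.2 s.
At the end, for the whole second after the job is handed in: The rod lies still through both plates, in line with the tray within 0.06 rad, its collar face within 4 mm of the front plate, and the latch lever stays down by itself at more than 0.45 of its 0.5 rad (x of rod in the frame of tray_hole above -0.004 m and distance between rod and tray_hole below 0.006 m and angle between the x axis of rod and the x axis of tray, either way round below 0.06 rad and x of rod_tip in the frame of tray_exit above 0.029 m and value of joint latch above 0.45 rad and linear speed of rod below 0.02 m/s); the robot touches nothing.
It fails at once if the stamp was moved more than 30 mm (distance of stamp from where it was at the start of the episode above 0.03 m).
It fails at once if the ink pad was moved more than 30 mm (distance of ink_pad from where it was at the start of the episode above 0.03 m).
It fails at once if the mug was moved more than 30 mm (distance of mug from where it was at the start of the episode above 0.03 m).
It also fails if it takes over 61 s, if anything falls off the work surface, if the arm or the gripper's body presses on something with over 40 N, if the wrist force passes 120 N, or if a joint passes its speed limit or range.

## Working session

There is one attempt and no reset: what is moved stays moved. The work goes in short steps, Python scripts to look and compute and a tool call to move; the robot and the scene stay as the last step left them, time stands still between calls to the robot, and variables do not carry over. Pictures are saved under pics/ and viewed, at most 10 in all, crops included, and the job is handed in when it is done.

Besides the shell and the picture viewer there is one more tool, called after ">>>" as name(argument=value, ...) on one line, values as JSON. jog_arm: Moves the arm, as the interface text tells. Its arguments: {"type":"object","properties":{"increments":{"type":"array"},"gripper":{"type":"number"},"squeeze":{"type":"number"}},"required":["increments"]}

```bash
mkdir -p pics
cat > h.py <<'E'
import numpy as np,cv2
from rig import arm
def snap(n):
    s=arm.read_state(); p,d=arm.snapshot(n); c=arm.camera_params(n)
    np.savez('%s.npz'%n,p=p,d=d,ee=s['ee_pos'],R=s['tool_rot']); return p,d
def cloud(n):
    z=np.load(n+'.npz'); c=arm.camera_params(n); d=z['d']; K=np.array(c['intrinsics'])
    v,u=np.mgrid[:384,:512]; X=np.stack([(u-K[0,2])/K[0,0]*d,(v-K[1,2])/K[1,1]*d,d],-1)
    if 'mount' in c:
        M=np.array(c['mount']); X=X@M[:3,:3].T+M[:3,3]; W=X@z['R'].T+z['ee']
    else: W=(X-np.array(c['t']))@np.array(c['R'])
    W[d==0]=np.nan; return z['p'],W
E
python3 - <<'E'
from h import *
for n in('top','side'):
    p,d=snap(n); cv2.imwrite(f'pics/{n}0.png',cv2.resize(p[:,:,::-1],(800,600)))
    c=arm.camera_params(n); print(n,np.round(c['intrinsics'],1).tolist(),np.round(c['R'],3).tolist(),np.round(c['t'],3))
E
ls
```

```text
top [[451.6, 0.0, 245.3], [0.0, 451.6, 190.7], [0.0, 0.0, 1.0]] [[-0.006, -1.0, -0.001], [-0.984, 0.006, -0.177], [0.177, -0.0, -0.984]] [0.058 0.585 1.373]
side [[355.0, 0.0, 258.8], [0.0, 355.0, 192.2], [0.0, 0.0, 1.0]] [[0.985, -0.171, -0.007], [-0.095, -0.512, -0.854], [0.142, 0.842, -0.521]] [-0.553  0.175  0.994]
h.py
pics
side.npz
top.npz
```

View pics/top0.png

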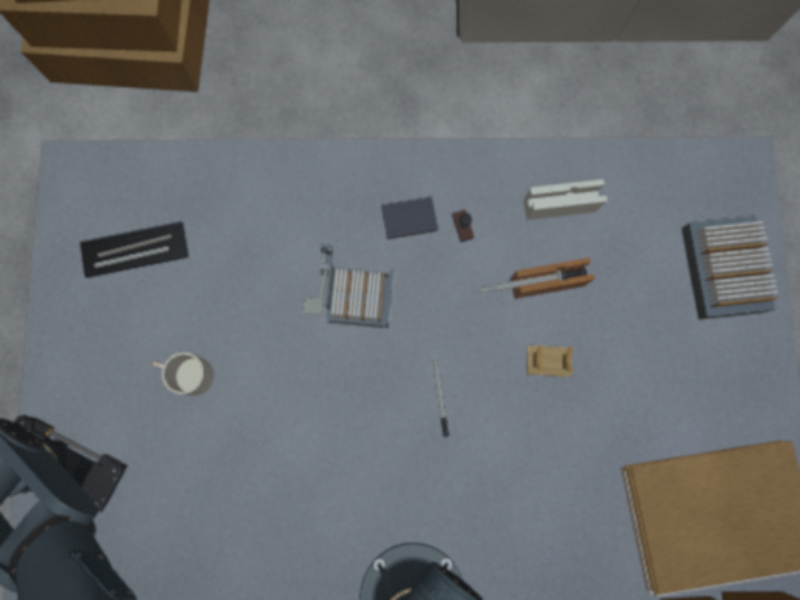

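View pics/side0.png

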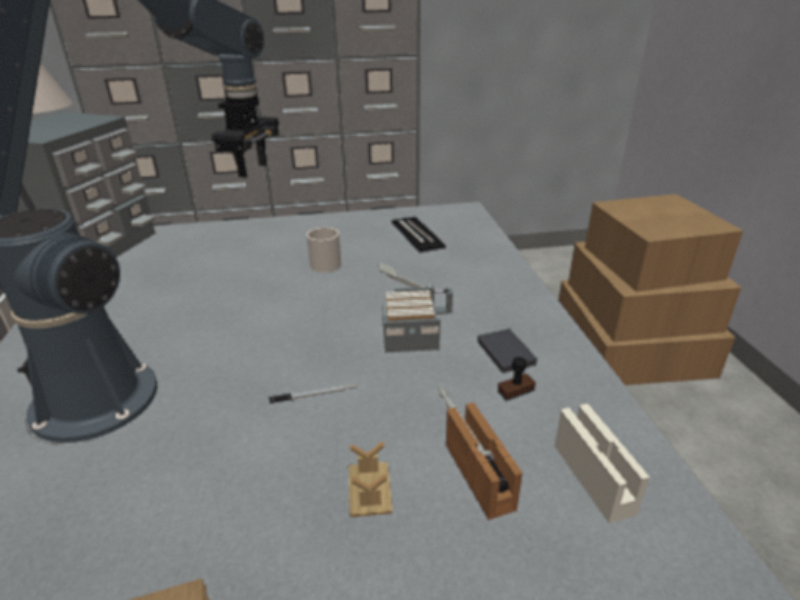

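Top view (800x600): wooden holder with rod at (552,278), tip at (485,290). Decoys are the white holder at (567,198), a thin loose rod at (441,400), rods in the black tin at (135,250), and the big tray at (735,265). The real tray is at (360,297) with its latch pad at (313,306). The rest is at (550,360), mug (183,374), stamp (463,225) and ink pad (410,217). Next I'll measure coarse positions.

Run:
```python
from h import *
p,W=cloud('top'); ps,Ws=cloud('side')
s=512/800
for n,(u,v) in dict(holderc=(552,278),tip=(485,290),handle=(574,272),tray=(360,297),trayFL=(390,270),pad=(313,306),rest=(550,360),post1=(535,358),post2=(566,361),decoy=(441,400),stamp=(463,225),ink=(410,217),mug=(183,374),white=(567,198)).items():
    print(n,np.round(W[int(v*s),int(u*s)],3))
# holder: tall points near
def rect(W,c,r,z0,z1):
    m=(np.hypot(W[...,0]-c[0],W[...,1]-c[1])<r)&(W[...,2]>z0)&(W[...,2]<z1)
    P=W[m]; b=cv2.minAreaRect(P[:,:2].astype(np.float32)*1000); return len(P),b,np.median(P[:,2])
for n,(u,v),r,z0,z1 in [('holder',(552,278),.1,.07,.09),('rest',(550,360),.06,.03,.08),('restbase',(550,360),.07,.005,.08),('tray',(360,297),.1,.06,.08)]:
    c=W[int(v*s),int(u*s)]; print(n,rect(W,c,r,z0,z1),rect(Ws,c,r,z0,z1))
cv2.imwrite('pics/crop.png',cv2.resize(p[140:250,170:400,::-1],(800,383),interpolation=cv2.INTER_CUBIC))
```

```text
holderc [ 0.626 -0.286  0.057]
tip [ 0.603 -0.151  0.05 ]
handle [ 0.636 -0.331  0.057]
tray [0.585 0.102 0.067]
trayFL [0.657 0.042 0.   ]
pad [0.563 0.191 0.109]
rest [ 0.463 -0.287  0.007]
post1 [ 0.465 -0.253  0.018]
post2 [ 0.457 -0.31   0.042]
decoy [ 0.382 -0.061  0.009]
stamp [ 0.74  -0.111  0.041]
ink [ 0.767 -0.002  0.021]
mug [0.439 0.465 0.007]
white [ 0.797 -0.326  0.048]
holder (411, ((627.3778686523438, -289.1111145019531), (47.074317932128906, 151.77516174316406), 10.125275611877441), np.float64(0.07709353530637592)) (676, ((624.2758178710938, -290.81121826171875), (47.88338088989258, 151.51271057128906), 9.748085975646973), np.float64(0.075550813184836))
rest (114, ((461.52691650390625, -285.0692443847656), (69.84629821777344, 46.76730728149414), 86.74798583984375), np.float64(0.05099303445310584)) (308, ((458.8751220703125, -287.1054382324219), (70.50045776367188, 49.80261993408203), 85.37041473388672), np.float64(0.04572193777655929))
restbase (484, ((462.2578430175781, -282.36883544921875), (130.7554931640625, 123.87488555908203), 62.17570877075195), np.float64(0.009872444317402262)) (866, ((458.5134582519531, -288.4159240722656), (90.61617279052734, 59.34813690185547), 85.43946838378906), np.float64(0.014084554940082707))
tray (748, ((595.5601806640625, 111.86421966552734), (149.45974731445312, 107.29898071289062), 82.92167663574219), np.float64(0.07111434563232309)) (754, ((590.5217895507812, 107.59506225585938), (147.9745635986328, 109.90840148925781), 83.25165557861328), np.float64(0.06855608723957034))
```

View pics/crop.png

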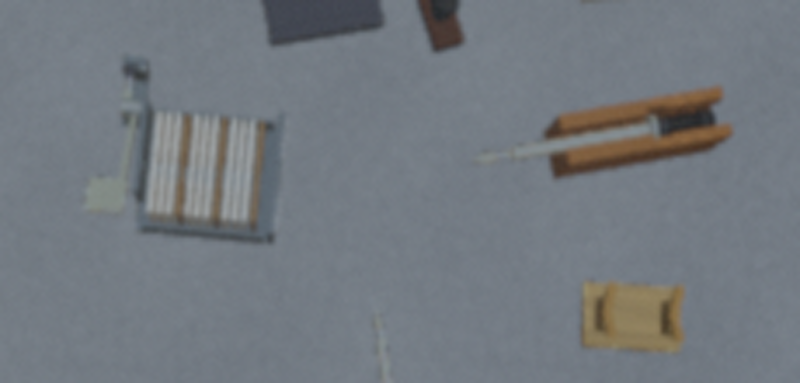

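The crop agrees: the brown holder's rod is seated with tip at crop (478,158), and holder size 47x151 and rest 90x59 both match the description. Next I'll plan a look from above the tray on the way.

```bash
cat >> h.py <<'E'
from scipy.spatial.transform import Rotation as Ro
def down(deg):
    "tool z down, tool x along heading deg (world) - or its half turn, nearest current"
    a=np.deg2rad(deg); x=np.array([np.cos(a),np.sin(a),0]); z=np.array([0,0,-1.]); return np.stack([x,np.cross(z,x),z],1)
def plan(pos,R=None):
    s=arm.read_state(); R0=np.array(s['tool_rot']); 
    t=R0.T@(np.array(pos)-s['ee_pos']); w=np.zeros(3) if R is None else Ro.from_matrix(R0.T@R).as_rotvec(degrees=True)
    print('T mm',np.round(t*1000,1),'W deg',np.round(w,2),'t',round(s['t'],2)); return t,w
E
python3 - <<'E'
from h import *
s=arm.read_state(); print(np.round(s['tool_rot'],3).tolist(),s['t']); print(np.round(arm.camera_params('wrist')['mount'],3).tolist(),np.round(arm.camera_params('wrist')['intrinsics'],0).tolist())
for h in(83,-97): plan([.56,.08,.33],down(h))
E
```

```text
[[-0.896, 0.444, -0.001], [0.444, 0.896, -0.002], [0.0, -0.002, -1.0]] 0.1
[[0.0, -0.963, -0.268, 0.073], [1.0, -0.0, 0.001, -0.0], [-0.001, -0.268, 0.963, -0.147], [0.0, 0.0, 0.0, 1.0]] [[308.0, 0.0, 261.0], [0.0, 308.0, 192.0], [0.0, 0.0, 1.0]]
T mm [-466.4 -304.4  -93.9] W deg [-1.100e-01  5.000e-02  7.066e+01] t 0.1
T mm [-466.4 -304.4  -93.9] W deg [-6.0000e-02 -1.2000e-01 -1.0934e+02] t 0.1
```

>>> jog_arm(increments=[{"translation":[-33,-19,-5],"twist":[0,0,0]},{"translation":[-66,-38,-10],"twist":[0,0,0]},{"translation":[-99,-57,-15],"twist":[0,0,0]},{"translation":[-132,-76,-20],"twist":[0,0,0]},{"translation":[-165,-95,-20],"twist":[0,0,0]}])

```text
t: 0.52
ee_pos: [0.3925, 0.3865, 0.2626]
tool_rot: [[-0.896, 0.443, -0.0], [0.443, 0.896, -0.0], [0.0, -0.0, -1.0]]
force: [0.8, 0.0, -0.6]
finger_gap: 1.003
grasp_force: 0.0
```

I wrote those numbers in mm, not metres. The rate limit clipped the move along the intended direction, so no harm was done. I'll use metres from here.

>>> jog_arm(increments=[{"translation":[-0.033,-0.02,0],"twist":[0,0,0]},{"translation":[-0.066,-0.04,0],"twist":[0,0,0]},{"translation":[-0.099,-0.06,0],"twist":[0,0,0]},{"translation":[-0.132,-0.08,0],"twist":[0,0,0]},{"translation":[-0.165,-0.1,0],"twist":[0,0,0]}])

```text
t: 0.93
ee_pos: [0.4959, 0.2235, 0.2623]
tool_rot: [[-0.896, 0.444, -0.001], [0.444, 0.896, -0.0], [0.001, -0.0, -1.0]]
force: [0.6, 0.6, -0.2]
finger_gap: 0.999
grasp_force: 0.0
```

>>> jog_arm(increments=[{"translation":[-0.033,-0.018,0],"twist":[0,0,7]},{"translation":[-0.066,-0.036,0],"twist":[0,0,14]},{"translation":[-0.095,-0.054,0],"twist":[0,0,21]},{"translation":[-0.12,-0.068,0],"twist":[0,0,28]},{"translation":[-0.13,-0.074,0],"twist":[0,0,35]}])

```text
t: 1.35
ee_pos: [0.5815, 0.0976, 0.2622]
tool_rot: [[-0.471, 0.882, 0.001], [0.882, 0.471, -0.001], [-0.002, 0.0, -1.0]]
force: [1.2, 0.1, -0.4]
finger_gap: 0.999
grasp_force: 0.0
```

>>> jog_arm(increments=[{"translation":[0,0,0],"twist":[0,0,7]},{"translation":[0,0,0],"twist":[0,0,14]},{"translation":[0,0,0],"twist":[0,0,21]},{"translation":[0,0,0],"twist":[0,0,28]},{"translation":[0,0,0],"twist":[0,0,35]}])

```text
t: 1.77
ee_pos: [0.5788, 0.1012, 0.262]
tool_rot: [[0.117, 0.993, -0.001], [0.993, -0.117, 0.0], [-0.0, -0.001, -1.0]]
force: [0.6, -0.7, -0.4]
finger_gap: 1.001
grasp_force: 0.0
```

Run:
```python
from h import *
s=arm.read_state(); print(s['ee_pos'],np.round(s['joints'],2),np.abs(s['joint_vel']).max())
p,d=snap('wrist'); cv2.imwrite('pics/w1.png',cv2.resize(p[:,:,::-1],(800,600))); print(s['tool_rot'])
```

```text
[0.57884093 0.10118075 0.26200708] [-0.02  0.45  1.5   0.    1.19  0.1 ] 1.450882545209325
[[ 1.16819658e-01  9.93152211e-01 -1.36138307e-03]
 [ 9.93153138e-01 -1.16819702e-01  4.73822591e-05]
 [-1.11978569e-04 -1.35759704e-03 -9.99999072e-01]]
```

View pics/w1.png

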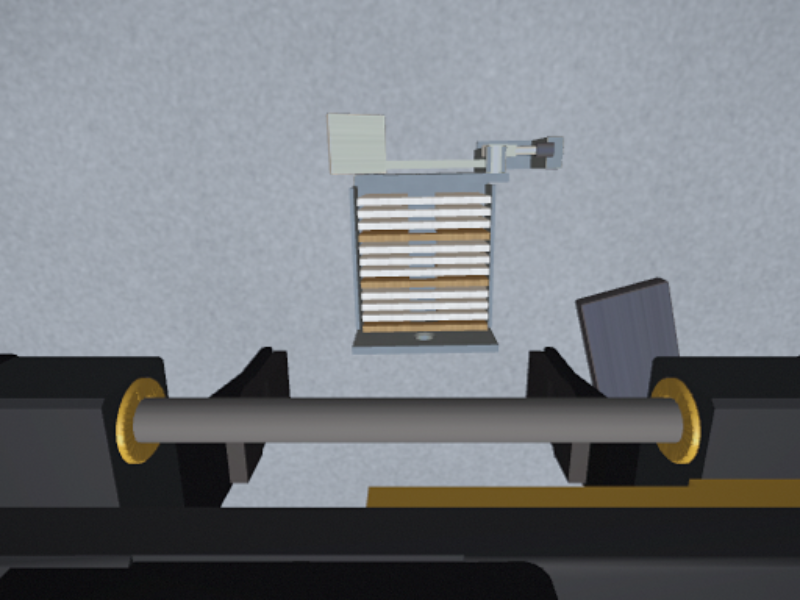

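Wrist view: tray with its front plate's top edge at (425,345), hole at (424,337), latch pad (357,143), hinge post (520,155), ink pad (635,340). Next I'll fit the tray from a settled picture.

Run:
```python
from h import *
for k in range(2):
    p,d=snap('wrist'); 
p,W=cloud('wrist'); print(arm.read_state()['ee_pos'],np.abs(arm.read_state()['joint_vel']).max())
Z=W[...,2]
c=np.array([.588,.105])
m=(abs(W[...,0]-c[0])<.085)&(abs(W[...,1]-c[1])<.085)&(Z>.060)&(Z<.080)
m[:, :]&=True
n,l,st,_=cv2.connectedComponentsWithStats(m.astype(np.uint8)); print(st[1:][st[1:,4]>50])
vs,us=np.where(m); print('z',np.percentile(Z[m],[5,50,95]))
P=W[m]
# per-column front edge (max row = min y) and back edge; left/right
a=np.deg2rad(83.2)
for it in range(4):
    ex=np.array([np.cos(a),np.sin(a)]);ey=np.array([-ex[1],ex[0]])
    X=P[:,:2]@ex;Y=P[:,:2]@ey
    # front edge per Y-bin
    yb=np.arange(np.percentile(Y,3),np.percentile(Y,90),.004); pts=[]
    for y in yb:
        k=(Y>=y)&(Y<y+.004)
        if k.sum()>5: pts.append((y+.002,X[k].min()))
    pts=np.array(pts); f=np.polyfit(pts[:,0],pts[:,1],1)
    r=pts[:,1]-np.polyval(f,pts[:,0]); g=abs(r)<2*np.median(abs(r))+1e-4; f=np.polyfit(pts[g,0],pts[g,1],1)
    a-=np.arctan(f[0]) if it<3 else 0
    print(np.rad2deg(a),f,g.sum(),len(pts))
xf=np.median(pts[g,1])
k=(X<xf+.006); print('front Y range',np.percentile(Y[k],[0,1,50,99,100]),'xf',xf,'Xmax',np.percentile(X,[90,99,100]))
k=(X>xf+.02)&(X<xf+.11); print('body Y',np.percentile(Y[k],[0,1,99,100]))
yc=(np.percentile(Y[X<xf+.006],0.5)+np.percentile(Y[X<xf+.006],99.5))/2
print('origin',ex*xf+ey*yc)
# pad
m=(Z>.085)&(Z<.13)&(abs(W[...,0]-.57)<.06)&(abs(W[...,1]-.19)<.05)&(d>0)
b=cv2.minAreaRect((W[m][:,:2]*1000).astype(np.float32)); print('pad',b,W[m].mean(0))
```

```text
[0.57890264 0.10130531 0.26217481] 0.021765843784845765
[[ 245   93   81   25  840]
 [ 229  126   85    6  412]
 [ 229  133   85    6  424]
 [ 229  141   85    6  427]
 [ 230  148   83    7  444]
 [ 230  156   83    6  444]
 [ 230  163   83    7  463]
 [ 230  170   83    7  475]
 [ 231  177   81    7  470]
 [ 231  185   81   28 1933]
 [ 225  218   94    9  737]]
z [0.06236084 0.0701778  0.07170921]
84.91993311475679 [-0.03002752  0.09100509] 20 22
84.95150539173927 [-0.00055104  0.09062205] 20 22
84.95184648645771 [-5.95322590e-06  9.06183973e-02] 20 22
84.95184648645771 [-6.43154491e-08  9.06183580e-02] 20 22
front Y range [-0.63352426 -0.63251938 -0.58293114 -0.52547748 -0.52419537] xf 0.0906244907209946 Xmax [0.2158042  0.2323948  0.23831535]
body Y [-0.62547222 -0.62414281 -0.53393125 -0.5326761 ]
origin [0.58450613 0.03934469]
pad ((572.7232055664062, 189.2742156982422), (33.94694137573242, 61.80082321166992), 84.09735107421875) [0.56088342 0.18970644 0.10790939]
```

```bash
cat > tray.py <<'E'
from h import *
def fit(name='wrist',a0=84.9,c=(.588,.105)):
    p,W=cloud(name); Z=W[...,2]
    m=(abs(W[...,0]-c[0])<.085)&(abs(W[...,1]-c[1])<.085)&(Z>.064)&(Z<.080)
    n,l,st,_=cv2.connectedComponentsWithStats(m.astype(np.uint8)); out=[]
    for i in range(1,n):
        if st[i,4]<200 or st[i,2]<60: continue
        P=W[l==i]; 
        if np.ptp(P[:,1])>.03: continue
        f=np.polyfit(P[:,0],P[:,1],1); out.append((st[i,1],st[i,4],round(90+np.rad2deg(np.arctan(f[0])),2),np.round(P.mean(0),4).tolist(),round(np.ptp(P[:,0]),4)))
    return out
E
python3 - <<'E'
from tray import *
for o in fit(): print(o)
E
```

```text
(np.int32(94), np.int32(789), np.float64(91.73), [0.622, 0.1673, 0.0696], np.float64(0.0851))
(np.int32(126), np.int32(393), np.float64(84.22), [0.5975, 0.1508, 0.0704], np.float64(0.0904))
(np.int32(134), np.int32(399), np.float64(84.19), [0.5952, 0.1427, 0.0702], np.float64(0.0909))
(np.int32(141), np.int32(405), np.float64(84.38), [0.5924, 0.1346, 0.0702], np.float64(0.0915))
(np.int32(149), np.int32(402), np.float64(84.62), [0.5931, 0.1261, 0.0701], np.float64(0.0905))
(np.int32(156), np.int32(413), np.float64(84.09), [0.5918, 0.1178, 0.07], np.float64(0.0905))
(np.int32(164), np.int32(416), np.float64(84.53), [0.5907, 0.1096, 0.0698], np.float64(0.0918))
(np.int32(171), np.int32(420), np.float64(84.48), [0.5907, 0.1012, 0.0698], np.float64(0.0919))
(np.int32(178), np.int32(421), np.float64(84.06), [0.5906, 0.0928, 0.0698], np.float64(0.0908))
(np.int32(185), np.int32(415), np.float64(84.14), [0.5878, 0.0847, 0.0697], np.float64(0.091))
(np.int32(192), np.int32(427), np.float64(84.37), [0.587, 0.0764, 0.0696], np.float64(0.0918))
(np.int32(199), np.int32(420), np.float64(84.38), [0.587, 0.068, 0.0696], np.float64(0.091))
(np.int32(206), np.int32(421), np.float64(84.23), [0.5865, 0.0596, 0.0695], np.float64(0.0913))
(np.int32(219), np.int32(628), np.float64(84.55), [0.5842, 0.0429, 0.0696], np.float64(0.1089))
```

>>> jog_arm(increments=[{"translation":[-0.03,0,0],"twist":[0,0,0]},{"translation":[-0.07,0,0],"twist":[0,0,0]},{"translation":[-0.11,0,0],"twist":[0,0,0]},{"translation":[-0.15,0,0],"twist":[0,0,0]},{"translation":[-0.19,0,0],"twist":[0,0,0]}])

```text
t: 2.33
ee_pos: [0.5577, -0.0889, 0.2625]
tool_rot: [[0.106, 0.994, -0.0], [0.994, -0.106, 0.0], [0.0, -0.0, -1.0]]
force: [0.1, -0.3, 0.8]
finger_gap: 1.003
grasp_force: 0.0
```

>>> jog_arm(increments=[{"translation":[-0.04,0,0],"twist":[0,0,-3]},{"translation":[-0.08,0,0],"twist":[0,0,-6]},{"translation":[-0.12,0,0],"twist":[0,0,-9]},{"translation":[-0.15,0,0],"twist":[0,0,-9]},{"translation":[-0.15,0,0],"twist":[0,0,-9]}])

```text
t: 2.75
ee_pos: [0.5413, -0.243, 0.2625]
tool_rot: [[-0.044, 0.999, 0.001], [0.999, 0.044, -0.004], [-0.004, 0.001, -1.0]]
force: [-0.4, -0.3, -0.2]
finger_gap: 0.996
grasp_force: 0.0
```

Run:
```python
from h import *
for k in range(3): p,d=snap('wrist')
s=arm.read_state(); print(s['ee_pos'],np.round(s['joints'],2),np.abs(s['joint_vel']).max(),s['t'])
cv2.imwrite('pics/w2.png',cv2.resize(p[:,:,::-1],(800,600)))
np.savez('w2.npz',**np.load('wrist.npz'))
```

```text
[ 0.54121483 -0.23620752  0.26219325] [-0.6   0.45  1.49  0.    1.2  -0.65] 0.03386187471999126 2.9
```

View pics/w2.png

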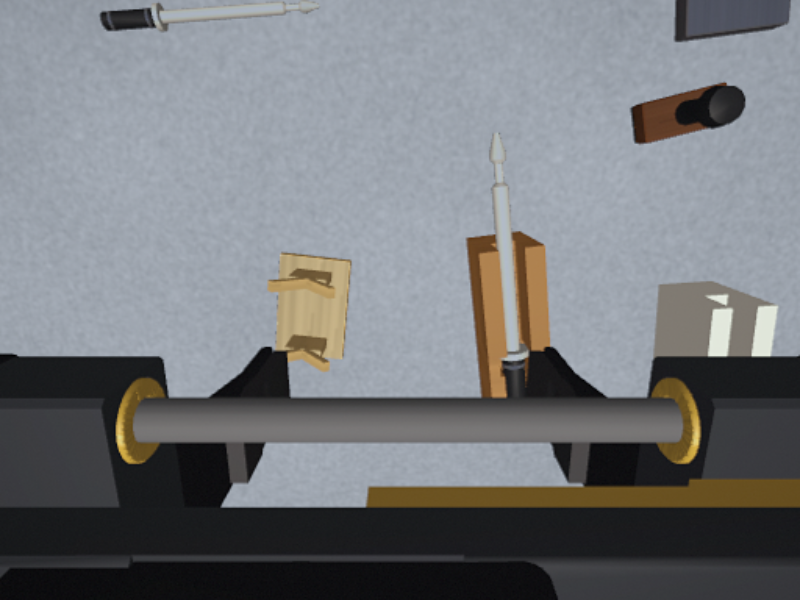

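Wrist view: our rod's tip is at (497,133), groove at (499,172), block end at (505,240), collar at (515,355). The rest posts are at (302,285) and (307,352), and the loose decoy rod at (210,15). Next I'll measure the rod axis and the rest.

Run:
```python
from h import *
p,W=cloud('w2'); Z=W[...,2]; k=.64
v,u=np.mgrid[:384,:512]
m=(u>470*k)&(u<535*k)&(v>125*k)&(v<233*k)&(Z>.03)
m2=(u>490*k)&(u<520*k)&(v>=233*k)&(v<340*k)&(Z>.045)&(Z<.064)
for n,M in(('free',m),('in',m2)):
    rows=[]
    for r in np.unique(v[M]):
        q=M[r]; 
        if q.sum()>=3: rows.append([r,q.sum(),*W[r][q][:,:2].mean(0),W[r][q][:,2].max(),np.ptp(W[r][q][:,0])])
    rows=np.array(rows); print(n,np.round(rows[::6],4))
    f=np.polyfit(rows[:,3],rows[:,2],1); print('x=%.4f*y+%.4f'%tuple(f),'ang',90-np.rad2deg(np.arctan(f[0])),'res',np.std(rows[:,2]-np.polyval(f,rows[:,3])), 'ymax',rows[:,3].max())
    if n=='free': F=rows
print('tip',F[0],'n/a')
# rest base
b=(u>270*k)&(u<355*k)&(v>245*k)&(v<352*k)
B=b&(Z>.003)&(Z<.013); print('base',B.sum(),cv2.minAreaRect((W[B][:,:2]*1000).astype(np.float32)))
b=(u>260*k)&(u<355*k)&(v>245*k)&(v<375*k)
B=b&(Z>.03)&(Z<.07); n,l,st,_=cv2.connectedComponentsWithStats(B.astype(np.uint8))
for i in range(1,n):
    if st[i,4]>30:
        P=W[l==i]; print('post',len(P),P.mean(0),P.min(0),P.max(0)); 
print('table z',np.median(Z[(v<230)&(u<160)]))
```

```text
Traceback (most recent call last):
  File "h.py", line 7, in cloud
    z=np.load(n+'.npz'); c=arm.camera_params(n); d=z['d']; K=np.array(c['intrinsics'])
                           ~~~~~~~~~~~~~~~~~^^^
ValueError: cameras: side, top, wrist
```

```bash
cat > rod.py <<'E'
from h import *
p,W=cloud('wrist'); Z=W[...,2]; k=.64
v,u=np.mgrid[:384,:512]
m=(u>470*k)&(u<535*k)&(v>125*k)&(v<233*k)&(Z>.03)
m2=(u>490*k)&(u<520*k)&(v>=233*k)&(v<340*k)&(Z>.045)&(Z<.064)
for n,M in(('free',m),('in',m2)):
    rows=[]
    for r in np.unique(v[M]):
        q=M[r]; 
        if q.sum()>=3: rows.append([r,q.sum(),*W[r][q][:,:2].mean(0),W[r][q][:,2].max(),np.ptp(W[r][q][:,0])])
    rows=np.array(rows); print(n,np.round(rows[::6],4))
    f=np.polyfit(rows[:,3],rows[:,2],1); print('x=%.4f*y+%.4f'%tuple(f),'ang',90-np.rad2deg(np.arctan(f[0])),'res',np.std(rows[:,2]-np.polyval(f,rows[:,3])), 'ymax',rows[:,3].max())
    if n=='free': F=rows
b=(u>270*k)&(u<355*k)&(v>245*k)&(v<352*k)
B=b&(Z>.003)&(Z<.013); print('base',B.sum(),cv2.minAreaRect((W[B][:,:2]*1000).astype(np.float32)))
b=(u>260*k)&(u<355*k)&(v>245*k)&(v<375*k)
B=b&(Z>.03)&(Z<.07); n,l,st,_=cv2.connectedComponentsWithStats(B.astype(np.uint8))
for i in range(1,n):
    if st[i,4]>30:
        P=W[l==i]; print('post',len(P),P.mean(0),P.min(0),P.max(0)); 
print('table z',np.median(Z[(v<230)&(u<160)]))
E
python3 rod.py
```

```text
free [[ 8.500e+01  3.000e+00  5.984e-01 -1.380e-01  5.120e-02  2.400e-03]
 [ 9.100e+01  7.000e+00  5.990e-01 -1.442e-01  5.240e-02  6.200e-03]
 [ 9.700e+01  1.100e+01  6.003e-01 -1.506e-01  5.470e-02  1.120e-02]
 [ 1.030e+02  8.000e+00  6.006e-01 -1.569e-01  5.370e-02  7.500e-03]
 [ 1.090e+02  6.000e+00  6.026e-01 -1.633e-01  5.210e-02  5.100e-03]
 [ 1.150e+02  5.000e+00  6.037e-01 -1.698e-01  5.260e-02  4.500e-03]
 [ 1.210e+02  1.000e+01  6.043e-01 -1.762e-01  5.590e-02  9.500e-03]
 [ 1.270e+02  1.100e+01  6.056e-01 -1.828e-01  5.560e-02  1.110e-02]
 [ 1.330e+02  1.000e+01  6.069e-01 -1.894e-01  5.510e-02  9.900e-03]
 [ 1.390e+02  1.100e+01  6.081e-01 -1.961e-01  5.520e-02  1.140e-02]
 [ 1.450e+02  1.000e+01  6.092e-01 -2.028e-01  5.580e-02  1.020e-02]]
x=-0.1668*y+0.5752 ang 99.46910256482231 res 0.0003306365311326925 ymax -0.13798452589804377
in [[ 1.500e+02  1.000e+01  6.099e-01 -2.086e-01  5.470e-02  1.000e-02]
 [ 1.560e+02  1.500e+01  6.128e-01 -2.156e-01  5.850e-02  1.830e-02]
 [ 1.620e+02  1.200e+01  6.154e-01 -2.224e-01  5.720e-02  1.400e-02]
 [ 1.680e+02  1.100e+01  6.164e-
[... 347 characters left out ...]
 -2.657e-01  5.500e-02  9.500e-03]
 [ 2.040e+02  8.000e+00  6.221e-01 -2.731e-01  5.650e-02  8.400e-03]
 [ 2.100e+02  9.000e+00  6.236e-01 -2.808e-01  5.540e-02  1.000e-02]
 [ 2.160e+02  8.000e+00  6.251e-01 -2.885e-01  5.510e-02  8.900e-03]]
x=-0.1586*y+0.5794 ang 99.01165400779124 res 0.000843852323487459 ymax -0.2086086270589042
base 2073 ((459.49615478515625, -283.7291564941406), (86.69315338134766, 60.29380798339844), 86.11376953125)
post 394 [ 0.46085894 -0.25453212  0.04956565] [ 0.43643082 -0.26124764  0.03042545] [ 0.48697609 -0.2499008   0.06293064]
post 298 [ 0.46347353 -0.31422771  0.04561241] [ 0.44260766 -0.32093446  0.03012483] [ 0.48244212 -0.31010616  0.06123472]
table z nan
```

Run:
```python
from h import *
plan([.6083,-.1987,.12],down(99.4)); plan([.6083,-.1987,.045],down(99.4))
```

```text
T mm [ 34.1  68.9 142.2] W deg [-0.04 -0.09 -6.7 ] t 2.9
T mm [ 34.   68.9 217.2] W deg [-0.04 -0.09 -6.7 ] t 2.9
```

>>> jog_arm(increments=[{"translation":[0.007,0.014,0.028],"twist":[0,0,-1.4]},{"translation":[0.014,0.028,0.056],"twist":[0,0,-2.8]},{"translation":[0.021,0.042,0.084],"twist":[0,0,-4.2]},{"translation":[0.028,0.056,0.112],"twist":[0,0,-5.5]},{"translation":[0.034,0.069,0.132],"twist":[0,0,-6.7]}], gripper=0.05)

```text
t: 3.32
ee_pos: [0.6086, -0.1959, 0.1281]
tool_rot: [[-0.168, 0.986, -0.003], [0.986, 0.168, 0.002], [0.003, -0.003, -1.0]]
force: [-1.1, 0.3, 0.9]
finger_gap: 0.708
grasp_force: 0.0
```

>>> jog_arm(increments=[{"translation":[0,0,0.0],"twist":[0,0,0]},{"translation":[0,0,0.02],"twist":[0,0,0]},{"translation":[0,0,0.045],"twist":[0,0,0]},{"translation":[0,0,0.07],"twist":[0,0,0]},{"translation":[0,0,0.07],"twist":[0,0,0]}])

```text
t: 3.73
ee_pos: [0.6059, -0.1966, 0.0572]
tool_rot: [[-0.165, 0.986, -0.008], [0.986, 0.165, 0.004], [0.005, -0.007, -1.0]]
force: [-0.9, -0.0, -1.2]
finger_gap: 0.578
grasp_force: 0.0
```

Run:
```python
from h import *
p,d=snap('wrist')
plan([.6083,-.1987,.045],down(99.4)); print(arm.read_state()['force'])
cv2.imwrite('pics/w3.png',cv2.resize(p[:,:,::-1],(800,600)))
```

```text
T mm [-1.5  1.  14.3] W deg [-0.26 -0.2   0.07] t 3.78
[-0.64183693 -0.42347696 -0.17814764]
```

View pics/w3.png

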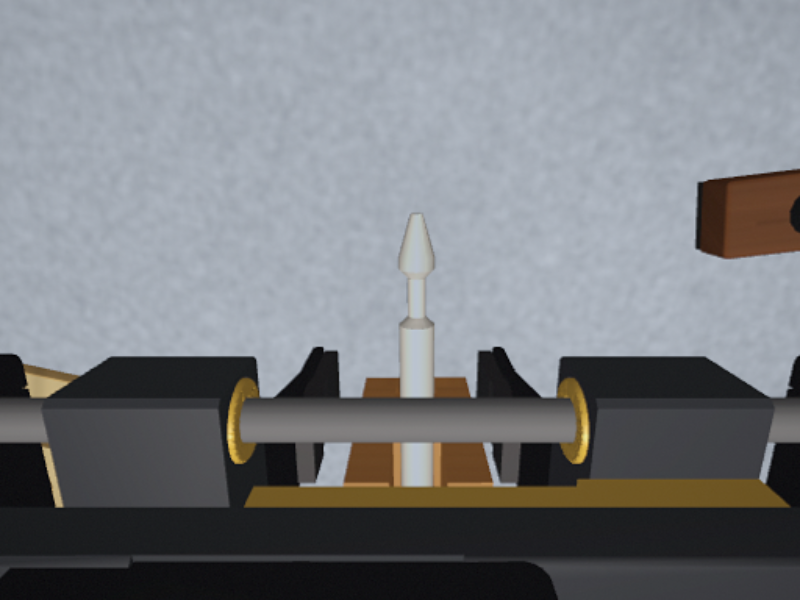

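The rod at (417,360) sits between the fingers at (335) and (480), about centred. I'll go down the last bit and close.

>>> jog_arm(increments=[{"translation":[-0.001,0.001,0.005],"twist":[0,0,0]},{"translation":[-0.001,0.001,0.011],"twist":[0,0,0]},{"translation":[-0.001,0.001,0.014],"twist":[0,0,0]},{"translation":[-0.001,0.001,0.014],"twist":[0,0,0]},{"translation":[-0.001,0.001,0.014],"twist":[0,0,0]}])

```text
t: 4.2
ee_pos: [0.6104, -0.2004, 0.0472]
tool_rot: [[-0.163, 0.987, 0.001], [0.987, 0.163, -0.0], [-0.001, 0.001, -1.0]]
force: [-0.8, -0.3, 0.3]
finger_gap: 0.575
grasp_force: 0.0
```

>>> jog_arm(increments=[{"translation":[0,0,0],"twist":[0,0,0]},{"translation":[0,0,0],"twist":[0,0,0]},{"translation":[0,0,0],"twist":[0,0,0]},{"translation":[0,0,0],"twist":[0,0,0]},{"translation":[0,0,0],"twist":[0,0,0]}], gripper=0, squeeze=60)

```text
t: 4.62
ee_pos: [0.6102, -0.2003, 0.0467]
tool_rot: [[-0.163, 0.987, 0.0], [0.987, 0.163, -0.0], [-0.0, 0.0, -1.0]]
force: [0.5, -0.3, 0.3]
finger_gap: 0.28
grasp_force: 0.0
```

>>> jog_arm(increments=[{"translation":[0,0,0],"twist":[0,0,0]},{"translation":[0,0,0],"twist":[0,0,0]},{"translation":[0,0,0],"twist":[0,0,0]},{"translation":[0,0,0],"twist":[0,0,0]},{"translation":[0,0,0],"twist":[0,0,0]}])

```text
t: 5.03
ee_pos: [0.6102, -0.2002, 0.0466]
tool_rot: [[-0.162, 0.987, -0.0], [0.987, 0.162, 0.0], [0.0, -0.0, -1.0]]
force: [-0.2, 0.0, 0.1]
finger_gap: 0.121
grasp_force: 60.0
```

>>> jog_arm(increments=[{"translation":[0,0,-0.004],"twist":[0,0,0]},{"translation":[0,0,-0.01],"twist":[0,0,0]},{"translation":[0,0,-0.018],"twist":[0,0,0]},{"translation":[0,0,-0.028],"twist":[0,0,0]},{"translation":[0,0,-0.038],"twist":[0,0,0]}])

```text
t: 5.45
ee_pos: [0.6102, -0.2003, 0.0857]
tool_rot: [[-0.163, 0.987, 0.0], [0.987, 0.163, -0.0], [-0.0, 0.0, -1.0]]
force: [0.5, 0.3, -0.8]
finger_gap: 0.122
grasp_force: 60.0
```

>>> jog_arm(increments=[{"translation":[0,0,-0.012],"twist":[0,0,0]},{"translation":[0,0,-0.024],"twist":[0,0,0]},{"translation":[0,0,-0.036],"twist":[0,0,0]},{"translation":[0,0,-0.044],"twist":[0,0,0]},{"translation":[0,0,-0.048],"twist":[0,0,0]}])

```text
t: 5.87
ee_pos: [0.611, -0.2007, 0.1349]
tool_rot: [[-0.163, 0.987, 0.003], [0.987, 0.163, -0.001], [-0.002, 0.003, -1.0]]
force: [0.4, 0.2, -1.5]
finger_gap: 0.115
grasp_force: 60.0
```

Run:
```python
from h import *
p,d=snap('wrist'); s=arm.read_state(); print(s['ee_pos'],s['force'],s['ft_torque'],s['grasp_force'])
pw,W=cloud('wrist'); v,u=np.mgrid[:384,:512]
m=(abs(u-265)<40)&(v<240)&(W[...,2]>.08)
for r in range(80,235,8):
    q=m[r]
    if q.sum()>2: print(r,q.sum(),np.round(W[r][q].mean(0),4),round(W[r][q][:,2].max(),4))
q,d=snap('side'); cv2.imwrite('pics/s2.png',cv2.resize(q[180:330,200:400,::-1],(800,600)))
```

```text
[ 0.6110723  -0.20069659  0.13488572] [ 0.33103504 -0.79949569 -0.14652107] [-0.04242688  0.09072412  0.0497083 ] 59.99553143978119
136 12 [ 0.6004 -0.141   0.1394] 0.1411
144 17 [ 0.6012 -0.1444  0.1402] 0.1419
152 21 [ 0.6018 -0.1479  0.1411] 0.1425
160 25 [ 0.6023 -0.1514  0.1417] 0.1433
168 25 [ 0.603  -0.1551  0.1418] 0.1442
176 13 [ 0.6036 -0.1593  0.1396] 0.1408
184 13 [ 0.6043 -0.1631  0.1395] 0.1409
192 13 [ 0.6049 -0.167   0.1394] 0.1407
200 13 [ 0.6056 -0.171   0.1393] 0.1406
208 25 [ 0.6061 -0.1744  0.1412] 0.1431
216 24 [ 0.607  -0.1782  0.1417] 0.1435
224 50 [ 0.6084 -0.1862  0.1313] 0.1442
232 68 [ 0.6093 -0.1827  0.1498] 0.1983
```

View pics/s2.png

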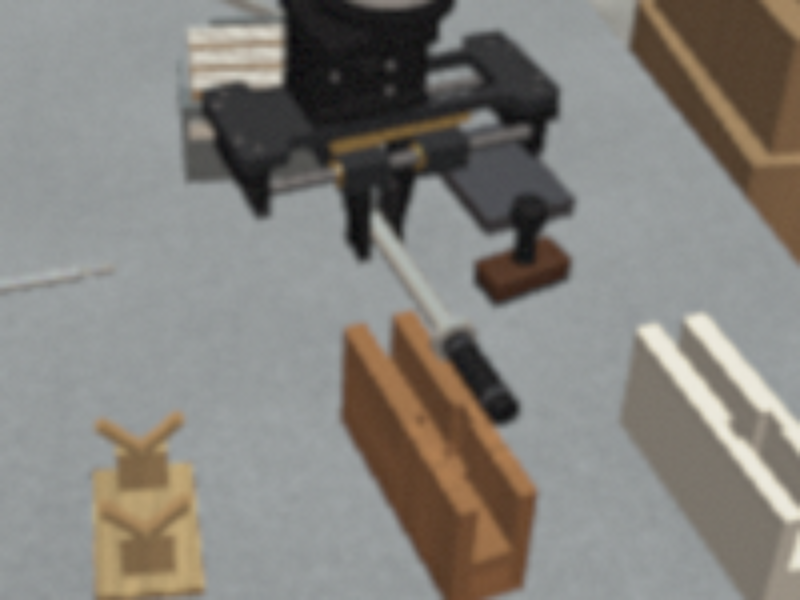

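The crop shows the rod held level by its shaft, clear above the block, with the collar at (455,330) and the free rest at lower left. On to the rest.

Run:
```python
from h import *
plan([.4635,-.2327,.12],down(86.1))
```

```text
T mm [  -7.8 -150.5   13.6] W deg [ 0.1   0.06 13.26] t 5.97
```

>>> jog_arm(increments=[{"translation":[0,-0.02,0],"twist":[0,0,2]},{"translation":[-0.003,-0.055,0],"twist":[0,0,6]},{"translation":[-0.005,-0.09,0.005],"twist":[0,0,10]},{"translation":[-0.007,-0.125,0.01],"twist":[0,0,13.2]},{"translation":[-0.008,-0.15,0.013],"twist":[0,0,13.2]}])

```text
t: 6.38
ee_pos: [0.4599, -0.2317, 0.1186]
tool_rot: [[0.069, 0.998, -0.004], [0.998, -0.069, 0.002], [0.002, -0.004, -1.0]]
force: [-0.5, -0.7, -1.0]
finger_gap: 0.117
grasp_force: 60.0
```

>>> jog_arm(increments=[{"translation":[0,0,0],"twist":[0,0,0]},{"translation":[0,0,0],"twist":[0,0,0]},{"translation":[0,0,0.01],"twist":[0,0,0]},{"translation":[0,0,0.025],"twist":[0,0,0]},{"translation":[0,0,0.04],"twist":[0,0,0]}])

```text
t: 6.8
ee_pos: [0.4655, -0.2331, 0.0791]
tool_rot: [[0.066, 0.998, 0.003], [0.998, -0.066, -0.002], [-0.002, 0.003, -1.0]]
force: [0.4, 0.4, -2.0]
finger_gap: 0.118
grasp_force: 60.0
```

Run:
```python
from h import *
p,d=snap('wrist'); s=arm.read_state(); plan([.4635,-.2327,.0466],down(86.1));print(s['force'],s['finger_gap'])
```

```text
T mm [-0.9 -0.2 29.7] W deg [-0.11 -0.08  0.12] t 6.85
[-0.02127897  0.29504351 -2.08784036] 0.12143932704854779
```

>>> jog_arm(increments=[{"translation":[-0.001,0,0.005],"twist":[0,0,0]},{"translation":[-0.001,0,0.011],"twist":[0,0,0]},{"translation":[-0.001,0,0.017],"twist":[0,0,0]},{"translation":[-0.001,0,0.022],"twist":[0,0,0]},{"translation":[-0.001,0,0.026],"twist":[0,0,0]}])

```text
t: 7.27
ee_pos: [0.4636, -0.2336, 0.0532]
tool_rot: [[0.067, 0.998, 0.0], [0.998, -0.067, -0.0], [-0.0, 0.0, -1.0]]
force: [-0.1, 0.6, -2.3]
finger_gap: 0.12
grasp_force: 60.0
```

>>> jog_arm(increments=[{"translation":[0,0,0.001],"twist":[0,0,0]},{"translation":[0,0,0.002],"twist":[0,0,0]},{"translation":[0,0,0.003],"twist":[0,0,0]},{"translation":[0,0,0.003],"twist":[0,0,0]},{"translation":[0,0,0.003],"twist":[0,0,0]}])

```text
t: 7.68
ee_pos: [0.4635, -0.2336, 0.0508]
tool_rot: [[0.067, 0.998, 0.0], [0.998, -0.067, -0.0], [-0.0, 0.0, -1.0]]
force: [0.5, -0.3, -1.2]
finger_gap: 0.119
grasp_force: 60.0
```

Run:
```python
from h import *
p,d=snap('side'); s=arm.read_state(); print(s['ee_pos'],s['force'],s['ft_torque'])
cv2.imwrite('pics/s3.png',cv2.resize(p[240:345,180:320,::-1],(800,600)))
```

```text
[ 0.4634929  -0.23366441  0.0508373 ] [ 0.16491381  0.57122847 -2.3650486 ] [-4.71939128e-03 -8.77465147e-06  1.84925826e-02]
```

View pics/s3.png

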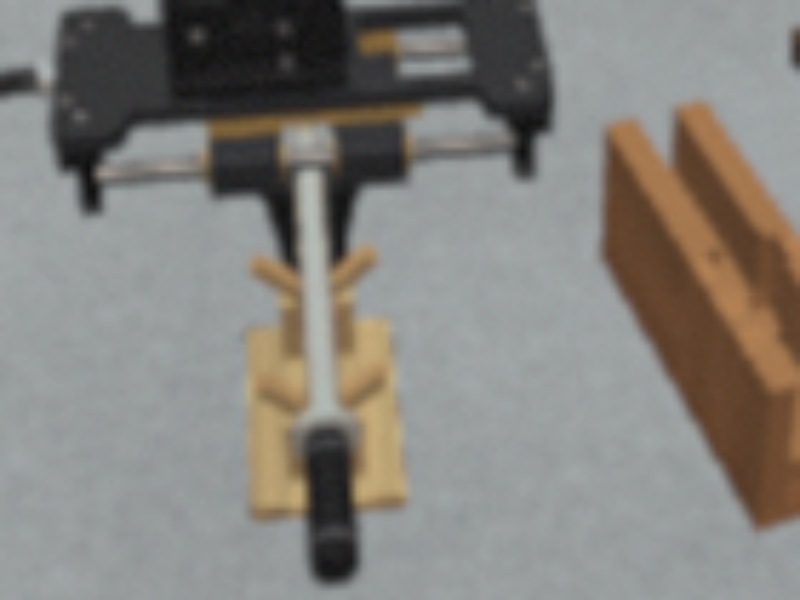

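The rod is over both notches, with its shaft centred between the V tips at (312,260) and (320,390), and is still a few mm high. I'll lower it the rest of the way.

>>> jog_arm(increments=[{"translation":[0,0,0.001],"twist":[0,0,0]},{"translation":[0,0,0.002],"twist":[0,0,0]},{"translation":[0,0,0.003],"twist":[0,0,0]},{"translation":[0,0,0.004],"twist":[0,0,0]},{"translation":[0,0,0.004],"twist":[0,0,0]}])

```text
t: 8.15
ee_pos: [0.4633, -0.2335, 0.0465]
tool_rot: [[0.067, 0.998, -0.0], [0.998, -0.067, 0.0], [-0.0, -0.0, -1.0]]
force: [0.4, -0.1, -0.2]
finger_gap: 0.115
grasp_force: 60.0
```

>>> jog_arm(increments=[{"translation":[0,0,0.0005],"twist":[0,0,0]},{"translation":[0,0,0.001],"twist":[0,0,0]},{"translation":[0,0,0.001],"twist":[0,0,0]},{"translation":[0,0,0.001],"twist":[0,0,0]},{"translation":[0,0,0.001],"twist":[0,0,0]}])

```text
t: 8.57
ee_pos: [0.4633, -0.2335, 0.0461]
tool_rot: [[0.067, 0.998, 0.0], [0.998, -0.067, -0.0], [-0.0, 0.0, -1.0]]
force: [-1.7, 0.0, 5.4]
finger_gap: 0.118
grasp_force: 60.0
```

>>> jog_arm(increments=[{"translation":[0,0,0],"twist":[0,0,0]},{"translation":[0,0,0],"twist":[0,0,0]},{"translation":[0,0,0],"twist":[0,0,0]},{"translation":[0,0,0],"twist":[0,0,0]},{"translation":[0,0,0],"twist":[0,0,0]}], gripper=0.05)

```text
t: 8.98
ee_pos: [0.4635, -0.2336, 0.0454]
tool_rot: [[0.067, 0.998, 0.0], [0.998, -0.067, -0.0], [-0.0, 0.0, -1.0]]
force: [0.8, -0.2, 0.3]
finger_gap: 0.407
grasp_force: 0.0
```

>>> jog_arm(increments=[{"translation":[0,0,0],"twist":[0,0,0]},{"translation":[0,0,-0.015],"twist":[0,0,0]},{"translation":[0,0,-0.04],"twist":[0,0,0]},{"translation":[0,0,-0.07],"twist":[0,0,0]},{"translation":[0,0,-0.1],"twist":[0,0,0]}])

```text
t: 9.4
ee_pos: [0.4628, -0.2331, 0.1461]
tool_rot: [[0.067, 0.998, -0.002], [0.998, -0.067, 0.001], [0.001, -0.002, -1.0]]
force: [0.8, 1.0, 0.1]
finger_gap: 0.569
grasp_force: 0.0
```

>>> jog_arm(increments=[{"translation":[-0.01,0,-0.04],"twist":[0,0,0]},{"translation":[-0.03,0,-0.07],"twist":[0,0,0]},{"translation":[-0.05,0,-0.09],"twist":[0,0,0]},{"translation":[-0.07,0,-0.09],"twist":[0,0,0]},{"translation":[-0.07,0,-0.09],"twist":[0,0,0]}])

```text
t: 9.82
ee_pos: [0.4598, -0.3079, 0.2378]
tool_rot: [[0.069, 0.998, 0.005], [0.998, -0.069, -0.007], [-0.006, 0.005, -1.0]]
force: [-0.1, -0.7, -0.7]
finger_gap: 0.575
grasp_force: 0.0
```

Run:
```python
from h import *
for k in range(3): p,d=snap('wrist')
s=arm.read_state(); print(s['ee_pos'],s['force'],s['t'])
cv2.imwrite('pics/w4.png',cv2.resize(p[:,:,::-1],(800,600)))
```

```text
[ 0.45791975 -0.30240912  0.23482052] [-0.21383471  0.20488274 -0.37210031] 9.9667
```

View pics/w4.png

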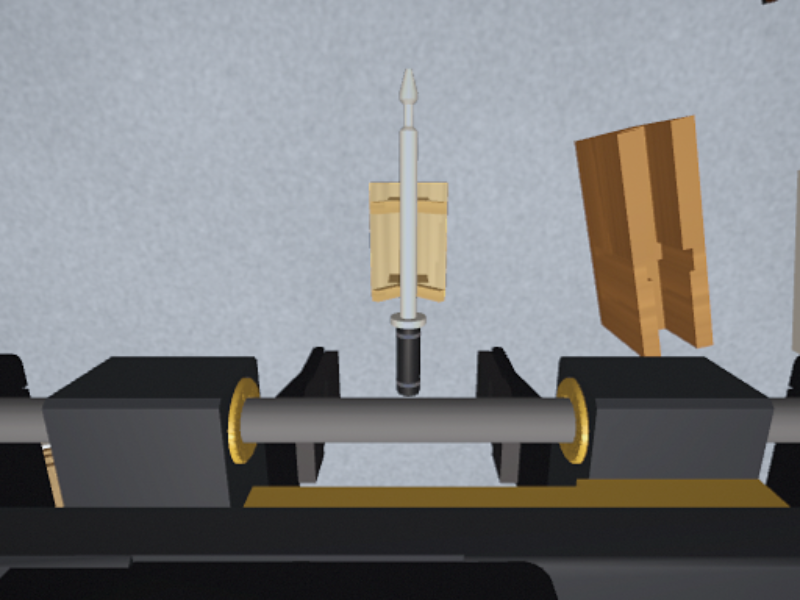

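The rod lies in both notches: tip (408,70), collar (408,321), handle (408,360). I'll measure its axis for the handle grasp.

Run:
```python
from h import *
p,W=cloud('wrist'); Z=W[...,2]; v,u=np.mgrid[:384,:512]
M=(abs(u-261)<16)&(v>40)&(v<255)&(Z>.038)&(Z<.075)
g=p.max(2)
rows=[]
for r in range(40,255):
    q=M[r]
    if r<200: q=q&(abs(u[r]-261)<9)&(Z[r]>.047)
    if q.sum()>=3: rows.append([r,q.sum(),*W[r][q][:,:2].mean(0),W[r][q][:,2].max(),np.ptp(W[r][q][:,0])])
R=np.array(rows); print(np.round(R[::7],4)); 
S=R[(R[:,0]>90)&(R[:,0]<195)&(R[:,5]<.014)]; f=np.polyfit(S[:,3],S[:,2],1); print('fit',f,'ang',90-np.rad2deg(np.arctan(f[0])))
fz=np.polyfit(S[:,3],S[:,4],1);print('z slope',fz)
print('ends',R[0],R[-1]); 
s=arm.read_state()
```

```text
[[ 4.400e+01  4.000e+00  4.670e-01 -1.703e-01  5.110e-02  2.900e-03]
 [ 5.100e+01  7.000e+00  4.670e-01 -1.769e-01  5.280e-02  6.000e-03]
 [ 5.800e+01  1.100e+01  4.665e-01 -1.836e-01  5.530e-02  9.900e-03]
 [ 6.500e+01  9.000e+00  4.661e-01 -1.898e-01  5.320e-02  8.000e-03]
 [ 7.200e+01  6.000e+00  4.652e-01 -1.962e-01  5.140e-02  5.000e-03]
 [ 7.900e+01  6.000e+00  4.647e-01 -2.028e-01  5.190e-02  5.100e-03]
 [ 8.600e+01  1.100e+01  4.648e-01 -2.097e-01  5.420e-02  1.010e-02]
 [ 9.300e+01  1.100e+01  4.643e-01 -2.164e-01  5.450e-02  1.020e-02]
 [ 1.000e+02  1.100e+01  4.638e-01 -2.232e-01  5.530e-02  1.020e-02]
 [ 1.070e+02  1.100e+01  4.634e-01 -2.301e-01  5.550e-02  1.030e-02]
 [ 1.140e+02  1.100e+01  4.629e-01 -2.371e-01  5.490e-02  1.040e-02]
 [ 1.210e+02  1.100e+01  4.624e-01 -2.441e-01  5.450e-02  1.040e-02]
 [ 1.280e+02  1.100e+01  4.619e-01 -2.512e-01  5.650e-02  1.050e-02]
 [ 1.350e+02  1.500e+01  4.614e-01 -2.585e-01  5.530e-02  1.700e-02]
 [ 1.420e+02  1.100e+01  4.609e-01 -2.657e-01  5.500e-02  1.060e-02]
 [ 1.490e+02  1.100e+01  4.605e-01 -2.731e-01  5.590e-02  1.070e-
[... 555 characters left out ...]

 [ 2.120e+02  1.600e+01  4.551e-01 -3.432e-01  5.770e-02  1.700e-02]
 [ 2.190e+02  1.600e+01  4.545e-01 -3.514e-01  5.690e-02  1.710e-02]
 [ 2.260e+02  1.600e+01  4.540e-01 -3.599e-01  5.730e-02  1.720e-02]
 [ 2.330e+02  1.600e+01  4.534e-01 -3.684e-01  5.780e-02  1.740e-02]
 [ 2.400e+02  1.500e+01  4.534e-01 -3.768e-01  5.820e-02  1.610e-02]
 [ 2.470e+02  1.500e+01  4.528e-01 -3.857e-01  5.810e-02  1.630e-02]]
fit [0.06856823 0.47916314] ang 86.07746972148497
z slope [0.00259179 0.05584864]
ends [ 4.40000000e+01  4.00000000e+00  4.66954258e-01 -1.70335513e-01
  5.10607605e-02  2.92889343e-03] [ 2.53000000e+02  8.00000000e+00  4.51726621e-01 -3.92548158e-01
  5.75088980e-02  8.15125674e-03]
```

Run:
```python
from h import *
plan([.4547,-.357,.045],down(86.1))
```

```text
T mm [-55.1   0.8 189.7] W deg [-0.1  -0.12  0.02] t 9.97
```

>>> jog_arm(increments=[{"translation":[-0.02,0,0.02],"twist":[0,0,0]},{"translation":[-0.04,0.001,0.05],"twist":[0,0,0]},{"translation":[-0.055,0.001,0.085],"twist":[0,0,0]},{"translation":[-0.055,0.001,0.115],"twist":[0,0,0]},{"translation":[-0.055,0.001,0.13],"twist":[0,0,0]}])

```text
t: 10.38
ee_pos: [0.4539, -0.3558, 0.101]
tool_rot: [[0.067, 0.998, -0.005], [0.998, -0.067, 0.007], [0.006, -0.006, -1.0]]
force: [-0.1, 0.9, -0.6]
finger_gap: 0.575
grasp_force: 0.0
```

>>> jog_arm(increments=[{"translation":[0,0,0],"twist":[0,0,0]},{"translation":[0,0,0],"twist":[0,0,0]},{"translation":[0,0,0],"twist":[0,0,0]},{"translation":[0,0,0.005],"twist":[0,0,0]},{"translation":[0,0,0.01],"twist":[0,0,0]}])

```text
t: 10.8
ee_pos: [0.457, -0.3589, 0.0971]
tool_rot: [[0.066, 0.998, 0.003], [0.998, -0.066, -0.003], [-0.003, 0.003, -1.0]]
force: [-0.1, -0.6, 0.3]
finger_gap: 0.576
grasp_force: 0.0
```

Run:
```python
from h import *
p,d=snap('wrist')
plan([.4547,-.357,.045],down(86.1))
W=cloud('wrist')[1]; Z=W[...,2]
for r in (130,160,190,215):
    q=(abs(np.arange(512)-261)<45)&(Z[r]>.047)&(Z[r]<.064); print(r,q.sum(),np.round(W[r][q].mean(0),4),np.where(q)[0][[0,-1]])
```

```text
T mm [ 1.2 -1.6 50.7] W deg [0.04 0.04 0.08] t 10.85
130 20 [ 0.4584 -0.2991  0.0532] [247 266]
160 80 [ 0.4577 -0.3172  0.0547] [217 298]
190 40 [ 0.4559 -0.3352  0.0588] [237 276]
215 27 [ 0.4549 -0.353   0.0552] [244 270]
```

>>> jog_arm(increments=[{"translation":[0.001,-0.001,0.012],"twist":[0,0,0]},{"translation":[0.001,-0.0015,0.025],"twist":[0,0,0]},{"translation":[0.001,-0.0015,0.038],"twist":[0,0,0]},{"translation":[0.001,-0.0015,0.047],"twist":[0,0,0]},{"translation":[0.001,-0.0015,0.0505],"twist":[0,0,0]}])

```text
t: 11.27
ee_pos: [0.4542, -0.3567, 0.0442]
tool_rot: [[0.067, 0.998, -0.001], [0.998, -0.067, 0.001], [0.001, -0.001, -1.0]]
force: [-1.0, -0.3, 0.1]
finger_gap: 0.575
grasp_force: 0.0
```

>>> jog_arm(increments=[{"translation":[0,0,0],"twist":[0,0,0]},{"translation":[0,0,0],"twist":[0,0,0]},{"translation":[0,0,0],"twist":[0,0,0]},{"translation":[0,0,0],"twist":[0,0,0]},{"translation":[0,0,0],"twist":[0,0,0]}])

```text
t: 11.68
ee_pos: [0.4549, -0.3575, 0.0457]
tool_rot: [[0.067, 0.998, 0.001], [0.998, -0.067, -0.001], [-0.001, 0.001, -1.0]]
force: [-0.3, -0.4, -0.0]
finger_gap: 0.576
grasp_force: 0.0
```

>>> jog_arm(increments=[{"translation":[0,0,0],"twist":[0,0,0]},{"translation":[0,0,0],"twist":[0,0,0]},{"translation":[0,0,0],"twist":[0,0,0]},{"translation":[0,0,0],"twist":[0,0,0]},{"translation":[0,0,0],"twist":[0,0,0]}], gripper=0, squeeze=60)

```text
t: 12.1
ee_pos: [0.4546, -0.3572, 0.0451]
tool_rot: [[0.067, 0.998, 0.0], [0.998, -0.067, -0.0], [-0.0, 0.0, -1.0]]
force: [-0.3, 1.0, 0.7]
finger_gap: 0.28
grasp_force: 0.0
```

>>> jog_arm(increments=[{"translation":[0,0,0],"twist":[0,0,0]},{"translation":[0,0,0],"twist":[0,0,0]},{"translation":[0,0,0],"twist":[0,0,0]},{"translation":[0,0,0],"twist":[0,0,0]},{"translation":[0,0,0],"twist":[0,0,0]}])

```text
t: 12.52
ee_pos: [0.4547, -0.3572, 0.0451]
tool_rot: [[0.067, 0.998, 0.0], [0.998, -0.067, -0.0], [-0.0, 0.0, -1.0]]
force: [0.2, 0.5, 0.5]
finger_gap: 0.191
grasp_force: 60.0
```

>>> jog_arm(increments=[{"translation":[0,0,-0.003],"twist":[0,0,0]},{"translation":[0,0,-0.008],"twist":[0,0,0]},{"translation":[0,0,-0.016],"twist":[0,0,0]},{"translation":[0,0,-0.026],"twist":[0,0,0]},{"translation":[0,0,-0.036],"twist":[0,0,0]}])

```text
t: 12.93
ee_pos: [0.4545, -0.3572, 0.0821]
tool_rot: [[0.067, 0.998, -0.0], [0.998, -0.067, -0.0], [-0.0, -0.0, -1.0]]
force: [-0.7, 0.2, -1.7]
finger_gap: 0.192
grasp_force: 60.0
```

>>> jog_arm(increments=[{"translation":[0,0,-0.01],"twist":[0,0,0]},{"translation":[0,0,-0.02],"twist":[0,0,0]},{"translation":[0,0,-0.028],"twist":[0,0,0]},{"translation":[0,0,-0.032],"twist":[0,0,0]},{"translation":[0,0,-0.034],"twist":[0,0,0]}])

```text
t: 13.35
ee_pos: [0.4549, -0.3576, 0.1163]
tool_rot: [[0.067, 0.998, 0.001], [0.998, -0.067, -0.001], [-0.001, 0.001, -1.0]]
force: [-0.7, 0.6, -1.2]
finger_gap: 0.188
grasp_force: 60.0
```

```bash
cat > axis.py <<'E'
from h import *
def axis():
    "held rod seen by the wrist camera, in tool frame: line fits y(x), ztop(x), tip x"
    p,d=snap('wrist'); z=np.load('wrist.npz'); W=cloud('wrist')[1]; T=(W-z['ee'])@z['R']
    rows=[]
    for r in range(20,200):
        q=(abs(T[r,:,1])<.03)&(abs(T[r,:,2]+.005)<.03)&(d[r]>0)
        # shaft profile: keep the near-top band
        if q.sum()<3: continue
        t=T[r][q]; zt=t[:,2].min(); k=t[:,2]<zt+.006; t=t[k]
        rows.append([t[:,0].mean(),(t[:,1].min()+t[:,1].max())/2,zt,np.ptp(t[:,1])])
    R=np.array(rows); S=R[(R[:,3]>.008)&(R[:,3]<.0135)&(R[:,0]<R[:,0].max()-.045)]
    fy=np.polyfit(S[:,0],S[:,1],1); S2=S; fz=np.polyfit(S[:,0],S[:,2],1)
    print('n',len(S),'tipx',R[:,0].max(),'y fit',fy,'yaw deg',np.rad2deg(np.arctan(fy[0])),'ztop fit',fz,'pitch deg',np.rad2deg(np.arctan(fz[0])))
    return R,S,fy,fz
if __name__=='__main__':
    R,S,fy,fz=axis(); print(np.round(S[::12],4)); s=arm.read_state(); print(s['ee_pos'],s['t'],s['ft_torque'])
E
python3 axis.py
```

```text
n 67 tipx 0.1074541657567087 y fit [ 0.00187801 -0.00030057] yaw deg 0.1076020034079546 ztop fit [ 0.00726095 -0.0097485 ] pitch deg 0.4160144765433296
[[ 0.0621 -0.0001 -0.0096  0.0109]
 [ 0.0568 -0.0001 -0.0093  0.011 ]
 [ 0.0514 -0.0001 -0.009   0.0111]
 [ 0.0459 -0.0001 -0.0097  0.0112]
 [ 0.0403 -0.0003 -0.0096  0.0108]
 [ 0.0345 -0.0003 -0.009   0.0109]]
[ 0.45477998 -0.35744644  0.11606955] 13.4 [-0.16679138  0.07454195  0.00787295]
```

>>> jog_arm(increments=[{"translation":[0.01,0.002,-0.015],"twist":[0,0,0]},{"translation":[0.035,0.008,-0.04],"twist":[0,0,0]},{"translation":[0.065,0.015,-0.065],"twist":[0,0,0]},{"translation":[0.1,0.023,-0.08],"twist":[0,0,0]},{"translation":[0.135,0.031,-0.095],"twist":[0,0,0]}])

```text
t: 13.82
ee_pos: [0.4946, -0.2236, 0.2108]
tool_rot: [[0.069, 0.998, -0.0], [0.998, -0.069, 0.0], [0.0, -0.0, -1.0]]
force: [1.0, -0.3, -1.1]
finger_gap: 0.187
grasp_force: 59.9
```

>>> jog_arm(increments=[{"translation":[0.035,0.008,-0.01],"twist":[0,0,0.3]},{"translation":[0.07,0.016,-0.02],"twist":[0,0,0.6]},{"translation":[0.105,0.024,-0.03],"twist":[0,0,0.9]},{"translation":[0.14,0.032,-0.04],"twist":[0,0,1.3]},{"translation":[0.175,0.04,-0.04],"twist":[0,0,1.8]}])

```text
t: 14.23
ee_pos: [0.5471, -0.0511, 0.2516]
tool_rot: [[0.099, 0.995, 0.003], [0.995, -0.099, -0.001], [-0.001, 0.003, -1.0]]
force: [0.5, -0.1, -1.7]
finger_gap: 0.191
grasp_force: 59.9
```

>>> jog_arm(increments=[{"translation":[0.03,0.007,0],"twist":[0,0,0]},{"translation":[0.055,0.014,0],"twist":[0,0,0]},{"translation":[0.075,0.02,0],"twist":[0,0,0]},{"translation":[0.09,0.022,0],"twist":[0,0,0]},{"translation":[0.095,0.022,0],"twist":[0,0,0]}])

```text
t: 14.65
ee_pos: [0.5773, 0.0421, 0.2493]
tool_rot: [[0.096, 0.995, -0.001], [0.995, -0.096, 0.001], [0.001, -0.002, -1.0]]
force: [-0.8, -0.3, -1.3]
finger_gap: 0.19
grasp_force: 59.9
```

>>> jog_arm(increments=[{"translation":[0,0,0],"twist":[0,0,0]},{"translation":[0,0,0],"twist":[0,0,0]},{"translation":[0,0,0],"twist":[0,0,0]},{"translation":[0,0,0],"twist":[0,0,0]},{"translation":[0,0,0],"twist":[0,0,0]}])

```text
t: 15.07
ee_pos: [0.5773, 0.0387, 0.2501]
tool_rot: [[0.1, 0.995, -0.0], [0.995, -0.1, -0.0], [-0.0, -0.0, -1.0]]
force: [-0.2, -0.1, -1.2]
finger_gap: 0.192
grasp_force: 59.9
```

Run:
```python
from h import *
from axis import axis
R,S,fy,fz=axis()
s=arm.read_state(); print(s['ee_pos'],np.abs(s['joint_vel']).max())
p,W=cloud('wrist'); z=np.load('wrist.npz')
Z=W[...,2]; c=np.array([.590,.105])
m=(abs(W[...,0]-c[0])<.08)&(abs(W[...,1]-c[1])<.08)&(Z>.062)&(Z<.080)
n,l,st,_=cv2.connectedComponentsWithStats(m.astype(np.uint8))
for i in range(1,n):
    if st[i,4]<100: continue
    P=W[l==i]; f=np.polyfit(P[:,0],P[:,1],1)
    print(st[i].tolist(),np.round(P.mean(0),4),'x',np.round([P[:,0].min(),P[:,0].max()],4),round(90+np.rad2deg(np.arctan(f[0])),2))
cv2.imwrite('pics/w5.png',cv2.resize(p[:,:,::-1],(800,600)))
```

```text
n 67 tipx 0.10750154860924879 y fit [-0.00096327 -0.00022396] yaw deg -0.05519101592299448 ztop fit [ 0.01396409 -0.01009915] pitch deg 0.8000315202810521
[0.5772958  0.03879259 0.25013987] 0.0041581122186681784
[275, 26, 53, 28, 938] [0.6328 0.1675 0.0688] x [0.6035 0.6545] 93.28
[221, 63, 27, 6, 157] [0.5619 0.1536 0.0695] x [0.5494 0.575 ] 84.43
[275, 63, 40, 6, 236] [0.6215 0.1477 0.0695] x [0.6023 0.6408] 84.4
[222, 72, 26, 6, 144] [0.5614 0.1454 0.0698] x [0.549  0.5743] 85.27
[275, 72, 39, 6, 203] [0.6205 0.1396 0.0703] x [0.6016 0.6397] 84.26
[222, 81, 26, 5, 128] [0.5608 0.1372 0.0705] x [0.548  0.5733] 84.38
[275, 81, 39, 5, 194] [0.62   0.1313 0.0707] x [0.6008 0.6389] 84.38
[222, 90, 26, 5, 129] [0.5596 0.1287 0.0705] x [0.5468 0.5724] 84.47
[275, 90, 39, 5, 194] [0.6192 0.1228 0.0702] x [0.6002 0.6385] 84.39
[222, 98, 26, 5, 122] [0.5593 0.1209 0.0706] x [0.5462 0.5715] 85.13
[275, 98, 38, 5, 190] [0.6182 0.1151 0.0707] x [0.5994 0.6371] 84.36
[223, 107, 25, 5, 124] [0.5581 0.1123 0.0708] x [0.5458 0.5706] 84.61
[274, 107, 39, 5, 194] [0.6172 0.1064 0.0706] x [0.5976 0.6
[... 288 characters left out ...]
03
[274, 131, 38, 6, 195] [0.6151 0.0814 0.0702] x [0.5954 0.6343] 84.52
[224, 132, 24, 5, 120] [0.5556 0.0872 0.0705] x [0.5435 0.5677] 84.62
[224, 139, 24, 6, 127] [0.5545 0.0791 0.0701] x [0.5423 0.5669] 84.48
[274, 139, 38, 6, 207] [0.6142 0.0733 0.0699] x [0.5947 0.6337] 84.88
[224, 147, 24, 6, 141] [0.5535 0.071  0.0694] x [0.5413 0.566 ] 84.58
[274, 147, 37, 6, 220] [0.6131 0.0651 0.0694] x [0.5939 0.6322] 84.44
[224, 155, 24, 6, 142] [0.5526 0.0625 0.0697] x [0.54  0.565] 84.82
[274, 155, 37, 5, 184] [0.6125 0.0571 0.0694] x [0.5932 0.6318] 84.27
[216, 169, 32, 8, 219] [0.5467 0.0463 0.0698] x [0.5299 0.5631] 84.45
[274, 169, 45, 8, 311] [0.6153 0.0394 0.0699] x [0.5916 0.6393] 84.59
```

>>> jog_arm(increments=[{"translation":[-0.03,0.001,0],"twist":[0,0,0]},{"translation":[-0.07,0.003,0],"twist":[0,0,0]},{"translation":[-0.11,0.004,0],"twist":[0,0,0]},{"translation":[-0.15,0.006,0.01],"twist":[0,0,0]},{"translation":[-0.19,0.007,0.03],"twist":[0,0,0]}])

```text
t: 15.53
ee_pos: [0.5675, -0.1506, 0.2237]
tool_rot: [[0.099, 0.995, 0.006], [0.995, -0.099, -0.003], [-0.003, 0.007, -1.0]]
force: [1.2, -1.1, -1.4]
finger_gap: 0.19
grasp_force: 60.0
```

>>> jog_arm(increments=[{"translation":[-0.015,0,0.03],"twist":[0,0.2,0]},{"translation":[-0.022,0,0.06],"twist":[0,0.4,-0.14]},{"translation":[-0.022,0,0.095],"twist":[0,0.7,-0.14]},{"translation":[-0.022,0,0.13],"twist":[0,0.7,-0.14]},{"translation":[-0.022,0,0.155],"twist":[0,0.7,-0.14]}])

```text
t: 15.95
ee_pos: [0.5625, -0.1699, 0.0639]
tool_rot: [[0.098, 0.995, -0.001], [0.995, -0.098, 0.013], [0.013, -0.002, -1.0]]
force: [-0.2, -0.1, -1.7]
finger_gap: 0.188
grasp_force: 59.9
```

>>> jog_arm(increments=[{"translation":[0,0,0],"twist":[0,0,0]},{"translation":[0,0,0],"twist":[0,0,0]},{"translation":[0,0,0],"twist":[0,0,0]},{"translation":[0,0,0],"twist":[0,0,0]},{"translation":[0,0,0],"twist":[0,0,0]}])

```text
t: 16.37
ee_pos: [0.5652, -0.1699, 0.0687]
tool_rot: [[0.096, 0.995, 0.005], [0.995, -0.096, 0.01], [0.011, 0.004, -1.0]]
force: [0.1, -0.9, -1.5]
finger_gap: 0.189
grasp_force: 59.9
```

Run:
```python
from h import *
from axis import axis
R,S,fy,fz=axis()
R0=down(84.4); s=arm.read_state(); print(s['ee_pos'],s['tool_rot'])
plan([.5635,-.1727,.045],R0)
```

```text
n 67 tipx 0.10748559464123451 y fit [ 0.00056748 -0.00035143] yaw deg 0.032513992886885695 ztop fit [ 0.01272721 -0.01007119] pitch deg 0.7291762527173802
[ 0.56496489 -0.16971641  0.06848872] [[ 0.09563672  0.99540543  0.00465367]
 [ 0.9953586  -0.09568047  0.01032027]
 [ 0.01071812  0.00364507 -0.99993592]]
T mm [-3.4 -1.3 23.4] W deg [ 0.21 -0.61  0.11] t 16.42
```

>>> jog_arm(increments=[{"translation":[-0.003,-0.001,0.007],"twist":[0.2,0,0.1]},{"translation":[-0.003,-0.001,0.015],"twist":[0.2,0,0.1]},{"translation":[-0.003,-0.001,0.021],"twist":[0.2,0,0.1]},{"translation":[-0.003,-0.001,0.0235],"twist":[0.2,0,0.1]},{"translation":[-0.003,-0.001,0.0235],"twist":[0.2,0,0.1]}])

```text
t: 16.83
ee_pos: [0.5616, -0.1714, 0.0416]
tool_rot: [[0.098, 0.995, -0.005], [0.995, -0.098, 0.014], [0.013, -0.006, -1.0]]
force: [-0.2, 0.2, -2.1]
finger_gap: 0.188
grasp_force: 59.9
```

>>> jog_arm(increments=[{"translation":[0,0,0],"twist":[0,0,0]},{"translation":[0,0,0],"twist":[0,0,0]},{"translation":[0,0,0],"twist":[0,0,0]},{"translation":[0,0,0],"twist":[0,0,0]},{"translation":[0,0,0],"twist":[0,0,0]}])

```text
t: 17.25
ee_pos: [0.5626, -0.1719, 0.0432]
tool_rot: [[0.098, 0.995, -0.002], [0.995, -0.098, 0.012], [0.012, -0.003, -1.0]]
force: [0.9, -0.1, -2.3]
finger_gap: 0.191
grasp_force: 59.9
```

Run:
```python
from h import *
plan([.5635,-.1727,.045],down(84.4)); s=arm.read_state(); print(s['force'],np.abs(s['joint_vel']).max())
p,d=snap('side'); c=arm.camera_params('side'); K=np.array(c['intrinsics'])
for X in ([.5819,.0146,.05],[.5843,.0396,.05],[.5635,-.1727,.045]):
    x=K@(np.array(c['R'])@X+c['t']); print(np.round(x[:2]/x[2],1))
u,v=(x[:2]/x[2]).astype(int)
cv2.imwrite('pics/s4.png',cv2.resize(p[170:260,230:350,::-1],(800,600),interpolation=cv2.INTER_CUBIC))
```

```text
T mm [-0.7  0.9 -1.8] W deg [-0.18 -0.69 -0.  ] t 17.25
[ 0.92146735 -0.06536753 -2.28506519] 0.002707030425272881
[264.4 215.3]
[263.7 210.5]
[270.9 259.3]
```

View pics/s4.png

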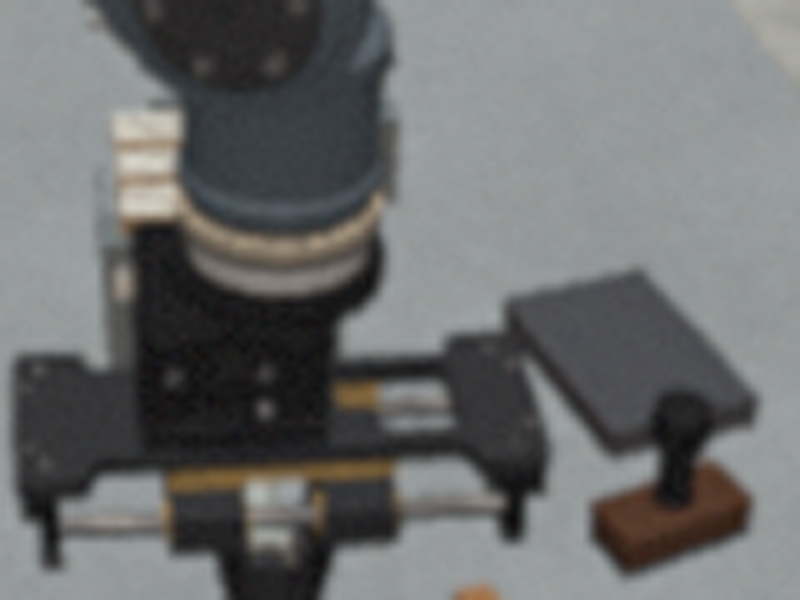

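The gripper hides the hole in this view, so I'll go on by numbers and force. First I'll correct the offsets and advance to the plate.

>>> jog_arm(increments=[{"translation":[0.003,0.0006,-0.001],"twist":[0,0,0]},{"translation":[0.007,0.0012,-0.0018],"twist":[0,0,0]},{"translation":[0.011,0.0012,-0.0018],"twist":[0,0,0]},{"translation":[0.015,0.0012,-0.0018],"twist":[0,0,0]},{"translation":[0.017,0.0012,-0.0018],"twist":[0,0,0]}])

```text
t: 17.72
ee_pos: [0.5653, -0.1541, 0.045]
tool_rot: [[0.097, 0.995, -0.003], [0.995, -0.097, 0.013], [0.012, -0.004, -1.0]]
force: [0.1, 0.5, -1.7]
finger_gap: 0.192
grasp_force: 59.9
```

>>> jog_arm(increments=[{"translation":[0,0,0],"twist":[0,0,0]},{"translation":[0,0,0],"twist":[0,0,0]},{"translation":[0,0,0],"twist":[0,0,0]},{"translation":[0,0,0],"twist":[0,0,0]},{"translation":[0,0,0],"twist":[0,0,0]}])

```text
t: 18.13
ee_pos: [0.5654, -0.1552, 0.045]
tool_rot: [[0.098, 0.995, -0.002], [0.995, -0.098, 0.012], [0.012, -0.003, -1.0]]
force: [0.1, -0.9, -1.9]
finger_gap: 0.189
grasp_force: 59.9
```

```bash
cat > ck.py <<'E'
from h import *
s=arm.read_state(); a=np.deg2rad(84.4); ex=np.array([np.cos(a),np.sin(a)]); ey=np.array([-ex[1],ex[0]])
d=np.array(s['ee_pos'])[:2]-[.5843,.0396]
print('rod x in tray mm %.1f  tcp lateral(left+) %.1f  z %.1f'%(d@ex*1e3+24.3,d@ey*1e3,s['ee_pos'][2]*1e3-45),'heading',round(np.rad2deg(np.arctan2(s['tool_rot'][1][0],s['tool_rot'][0][0])),2),'pitch up',round(np.rad2deg(s['tool_rot'][2][0]),2))
f=np.array(s['force']); t=np.array(s['ft_torque']);print('F tray axes',np.round([f[:2]@ex,f[:2]@ey,f[2]],1),'M',np.round([t[:2]@ex,t[:2]@ey,t[2]],2),'t',s['t'],s['finger_gap'])
E
python3 ck.py
python3 - <<'E'
from h import *
p,d=snap('top'); W=cloud('top')[1]
m=(W[...,0]>.565)&(W[...,0]<.6)&(W[...,1]>-.08)&(W[...,1]<.037)&(W[...,2]>.03)&(W[...,2]<.066)
for r in sorted(set(np.round(W[m][:,1],3)))[::3]:
    q=m&(abs(W[...,1]-r)<.0016); P=W[q]; print(r,len(P),np.round(P.mean(0),4),np.round(np.ptp(P[:,0]),4))
E
```

```text
rod x in tray mm -171.5  tcp lateral(left+) -0.2  z -0.0 heading 84.38 pitch up 0.7
F tray axes [-0.9 -0.2 -1.9] M [0.02 0.21 0.01] t 18.1333 0.18888398674465628
```

>>> jog_arm(increments=[{"translation":[0.003,0,0],"twist":[0,0,0]},{"translation":[0.006,0,0],"twist":[0,0,0]},{"translation":[0.009,0,0],"twist":[0,0,0]},{"translation":[0.012,0,0],"twist":[0,0,0]},{"translation":[0.015,0,0],"twist":[0,0,0]}])

```text
t: 18.6
ee_pos: [0.5668, -0.1396, 0.0451]
tool_rot: [[0.097, 0.995, -0.002], [0.995, -0.097, 0.013], [0.012, -0.004, -1.0]]
force: [0.3, -0.3, -1.6]
finger_gap: 0.185
grasp_force: 59.9
```

>>> jog_arm(increments=[{"translation":[0.002,0,0],"twist":[0,0,0]},{"translation":[0.004,0,0],"twist":[0,0,0]},{"translation":[0.006,0,0],"twist":[0,0,0]},{"translation":[0.008,0,0],"twist":[0,0,0]},{"translation":[0.01,0,0],"twist":[0,0,0]}])

```text
t: 19.02
ee_pos: [0.5678, -0.13, 0.0452]
tool_rot: [[0.098, 0.995, -0.002], [0.995, -0.098, 0.013], [0.012, -0.003, -1.0]]
force: [1.1, 0.1, -1.4]
finger_gap: 0.19
grasp_force: 59.9
```

```bash
python3 ck.py
```

```text
rod x in tray mm -146.1  tcp lateral(left+) -0.1  z 0.2 heading 84.39 pitch up 0.7
F tray axes [ 0.2 -1.1 -1.4] M [ 0.05  0.26 -0.02] t 19.0167 0.19023792483903126
```

>>> jog_arm(increments=[{"translation":[0.007,0,0.0001],"twist":[0,0,0]},{"translation":[0.014,0,0.0002],"twist":[0,0,0]},{"translation":[0.022,0,0.0004],"twist":[0,0,0]},{"translation":[0.03,0,0.0005],"twist":[0,0,0]},{"translation":[0.038,0,0.0006],"twist":[0,0,0]}])

```text
t: 19.43
ee_pos: [0.5715, -0.0912, 0.0451]
tool_rot: [[0.097, 0.995, -0.002], [0.995, -0.097, 0.013], [0.012, -0.004, -1.0]]
force: [0.0, 0.3, -1.9]
finger_gap: 0.19
grasp_force: 59.9
```

```bash
python3 ck.py
```

```text
rod x in tray mm -107.2  tcp lateral(left+) 0.0  z 0.1 heading 84.42 pitch up 0.71
F tray axes [ 0.3 -0.  -1.9] M [0.06 0.21 0.01] t 19.4333 0.18969125715840146
```

>>> jog_arm(increments=[{"translation":[0.011,0,0.0002],"twist":[0,0,0]},{"translation":[0.022,0,0.0003],"twist":[0,0,0]},{"translation":[0.033,0,0.0004],"twist":[0,0,0]},{"translation":[0.044,0,0.0006],"twist":[0,0,0]},{"translation":[0.055,0,0.0007],"twist":[0,0,0]}])

```text
t: 19.85
ee_pos: [0.5769, -0.0362, 0.0451]
tool_rot: [[0.097, 0.995, -0.002], [0.995, -0.097, 0.013], [0.012, -0.004, -1.0]]
force: [-0.4, -0.8, -1.4]
finger_gap: 0.193
grasp_force: 59.9
```

>>> jog_arm(increments=[{"translation":[0.002,0,0],"twist":[0,0,0]},{"translation":[0.005,0,0.0001],"twist":[0,0,0]},{"translation":[0.008,0,0.0001],"twist":[0,0,0]},{"translation":[0.011,0,0.0001],"twist":[0,0,0]},{"translation":[0.014,0,0.0002],"twist":[0,0,0]}])

```text
t: 20.27
ee_pos: [0.5783, -0.0238, 0.0451]
tool_rot: [[0.098, 0.995, -0.002], [0.995, -0.098, 0.012], [0.012, -0.003, -1.0]]
force: [1.5, -0.4, -1.7]
finger_gap: 0.193
grasp_force: 59.9
```

```bash
python3 ck.py
```

```text
rod x in tray mm -39.4  tcp lateral(left+) -0.2  z 0.1 heading 84.36 pitch up 0.69
F tray axes [-0.3 -1.5 -1.7] M [ 0.07  0.23 -0.03] t 20.2667 0.19304942142740414
```

>>> jog_arm(increments=[{"translation":[0.003,0,0],"twist":[0,0,0]},{"translation":[0.007,0,0.0001],"twist":[0,0,0]},{"translation":[0.011,0,0.0001],"twist":[0,0,0]},{"translation":[0.015,0,0.0002],"twist":[0,0,0]},{"translation":[0.018,0,0.0002],"twist":[0,0,0]}])

```text
t: 20.68
ee_pos: [0.5799, -0.0052, 0.045]
tool_rot: [[0.098, 0.995, -0.002], [0.995, -0.097, 0.013], [0.012, -0.004, -1.0]]
force: [0.0, 0.2, -2.0]
finger_gap: 0.192
grasp_force: 59.9
```

```bash
python3 ck.py
```

```text
rod x in tray mm -20.8  tcp lateral(left+) -0.0  z 0.0 heading 84.4 pitch up 0.7
F tray axes [ 0.2  0.  -2. ] M [ 0.09  0.25 -0.02] t 20.6833 0.19243329077036708
```

Tip is 13 mm into the back plate with no resistance. I'll continue until the collar seats.

>>> jog_arm(increments=[{"translation":[0.003,0,0],"twist":[0,0,0]},{"translation":[0.006,0,0.0001],"twist":[0,0,0]},{"translation":[0.01,0,0.0001],"twist":[0,0,0]},{"translation":[0.014,0,0.0002],"twist":[0,0,0]},{"translation":[0.016,0,0.0002],"twist":[0,0,0]}])

```text
t: 21.1
ee_pos: [0.5815, 0.0108, 0.045]
tool_rot: [[0.097, 0.995, -0.002], [0.995, -0.097, 0.013], [0.012, -0.004, -1.0]]
force: [-0.3, -1.0, -1.7]
finger_gap: 0.189
grasp_force: 59.9
```

>>> jog_arm(increments=[{"translation":[0.001,0,0],"twist":[0,0,0]},{"translation":[0.002,0,0],"twist":[0,0,0]},{"translation":[0.003,0,0],"twist":[0,0,0]},{"translation":[0.004,0,0],"twist":[0,0,0]},{"translation":[0.004,0,0],"twist":[0,0,0]}])

```text
t: 21.52
ee_pos: [0.5819, 0.0142, 0.0451]
tool_rot: [[0.098, 0.995, -0.002], [0.995, -0.098, 0.013], [0.012, -0.004, -1.0]]
force: [0.5, -0.8, -1.5]
finger_gap: 0.193
grasp_force: 59.9
```

```bash
python3 ck.py
```

```text
rod x in tray mm -1.2  tcp lateral(left+) -0.1  z 0.1 heading 84.39 pitch up 0.7
F tray axes [-0.8 -0.6 -1.5] M [ 0.02  0.18 -0.  ] t 21.5167 0.1933956956805487
```

>>> jog_arm(increments=[{"translation":[0.0005,0,0],"twist":[0,0,0]},{"translation":[0.001,0,0],"twist":[0,0,0]},{"translation":[0.0015,0,0],"twist":[0,0,0]},{"translation":[0.002,0,0],"twist":[0,0,0]},{"translation":[0.002,0,0],"twist":[0,0,0]}])

```text
t: 21.93
ee_pos: [0.5821, 0.0157, 0.0451]
tool_rot: [[0.097, 0.995, -0.002], [0.995, -0.097, 0.012], [0.011, -0.004, -1.0]]
force: [-0.5, -2.0, -1.6]
finger_gap: 0.192
grasp_force: 59.9
```

```bash
python3 ck.py
```

```text
rod x in tray mm 0.3  tcp lateral(left+) -0.2  z 0.1 heading 84.42 pitch up 0.66
F tray axes [-2.   0.3 -1.6] M [ 0.04  0.54 -0.03] t 21.9333 0.19190708349600347
```

>>> jog_arm(increments=[{"translation":[0.0005,0,0],"twist":[0,0,0]},{"translation":[0.001,0,0],"twist":[0,0,0]},{"translation":[0.0015,0,0],"twist":[0,0,0]},{"translation":[0.0015,0,0],"twist":[0,0,0]},{"translation":[0.0015,0,0],"twist":[0,0,0]}])

```text
t: 22.35
ee_pos: [0.5821, 0.0158, 0.0451]
tool_rot: [[0.097, 0.995, -0.003], [0.995, -0.097, 0.01], [0.01, -0.004, -1.0]]
force: [-1.0, -7.6, -2.4]
finger_gap: 0.191
grasp_force: 59.9
```

```bash
python3 ck.py
```

```text
rod x in tray mm 0.4  tcp lateral(left+) -0.2  z 0.1 heading 84.45 pitch up 0.55
F tray axes [-7.7  0.3 -2.4] M [0.16 1.45 0.01] t 22.35 0.1907329278648252
```

Seated: 7.6 N axial with no further motion. Release, rise, and close the fingers for the latch.

>>> jog_arm(increments=[{"translation":[0,0,0],"twist":[0,0,0]},{"translation":[0,0,0],"twist":[0,0,0]},{"translation":[0,0,0],"twist":[0,0,0]},{"translation":[0,0,0],"twist":[0,0,0]},{"translation":[0,0,0],"twist":[0,0,0]}], gripper=0.05)

```text
t: 22.77
ee_pos: [0.5824, 0.018, 0.0453]
tool_rot: [[0.098, 0.995, -0.002], [0.995, -0.098, 0.013], [0.013, -0.003, -1.0]]
force: [-0.1, 0.2, 0.2]
finger_gap: 0.482
grasp_force: 0.0
```

>>> jog_arm(increments=[{"translation":[0,0,0],"twist":[0,0,0]},{"translation":[0,0,-0.01],"twist":[0,0,0]},{"translation":[0,0,-0.035],"twist":[0,0,0]},{"translation":[0,0,-0.07],"twist":[0,0,0]},{"translation":[0,0,-0.1],"twist":[0,0,0]}])

```text
t: 23.18
ee_pos: [0.5823, 0.0166, 0.1468]
tool_rot: [[0.098, 0.995, -0.003], [0.995, -0.098, 0.013], [0.012, -0.004, -1.0]]
force: [0.1, 0.3, -0.7]
finger_gap: 0.573
grasp_force: 0.0
```

>>> jog_arm(increments=[{"translation":[0,0,-0.03],"twist":[0,0,0]},{"translation":[0,0,-0.055],"twist":[0,-0.3,0]},{"translation":[0,0,-0.075],"twist":[0,-0.6,0]},{"translation":[0,0,-0.085],"twist":[0,-0.6,0]},{"translation":[0,0,-0.085],"twist":[0,-0.6,0]}])

```text
t: 23.6
ee_pos: [0.5842, 0.0153, 0.2333]
tool_rot: [[0.097, 0.995, 0.003], [0.995, -0.097, 0.001], [0.002, 0.003, -1.0]]
force: [0.2, 0.4, 0.2]
finger_gap: 0.578
grasp_force: 0.0
```

>>> jog_arm(increments=[{"translation":[0,0,0],"twist":[0,0,0]},{"translation":[0,0,0],"twist":[0,0,0]},{"translation":[0,0,0],"twist":[0,0,0]},{"translation":[0,0,0],"twist":[0,0,0]},{"translation":[0,0,0],"twist":[0,0,0]}], gripper=0, squeeze=20)

```text
t: 24.02
ee_pos: [0.5822, 0.0154, 0.2289]
tool_rot: [[0.098, 0.995, -0.006], [0.995, -0.098, 0.003], [0.002, -0.006, -1.0]]
force: [0.9, 0.4, -0.1]
finger_gap: 0.283
grasp_force: 0.0
```

Run:
```python
from h import *
p,d=snap('wrist'); W=cloud('wrist')[1]; s=arm.read_state(); print(s['ee_pos'],s['finger_gap'],s['t'])
a=np.deg2rad(84.4); ex=np.array([np.cos(a),np.sin(a)]); ey=np.array([-ex[1],ex[0]])
D=W[...,:2]-np.array([.5843,.0396]); X=D@ex; Y=D@ey; Z=W[...,2]
m=(X>.125)&(X<.175)&(Y>-.04)&(Y<.075)&(Z>.04)&(Z<.13)
print('latch/pad',m.sum());
q=m&(Z>.085); print('pad X',np.percentile(X[q],[1,99]),'Y',np.percentile(Y[q],[1,99]),'Z',np.percentile(Z[q],[1,99]))
q=m&(Z<.06)&(abs(Y)<.01); print('tip',q.sum(),X[q].max() if q.any() else None)
q=(X<-.0005)&(X>-.08)&(abs(Y)<.02)&(Z>.035)&(Z<.068); print('handle n',q.sum(),X[q].min() if q.any() else None, np.median(Y[q]))
plan([.5629,.1904,.16],down(84.4))
```

```text
[0.58233799 0.01534754 0.22914566] 0.24136570546457733 24.0667
latch/pad 1013
pad X [0.13064197 0.1350903 ] Y [-0.00454994  0.03029967] Z [0.08507901 0.10097616]
tip 42 0.14050543696357062
handle n 848 -0.06011540413942332 0.00048785772735257976
T mm [172.2 -36.1  69.7] W deg [-0.31 -0.11 -0.01] t 24.07
```

Handle end is measured at -60 mm, so the collar is home. Next I'll move above the latch pad.

>>> jog_arm(increments=[{"translation":[0.03,-0.006,0],"twist":[0,0,0]},{"translation":[0.07,-0.015,0],"twist":[0,0,0]},{"translation":[0.11,-0.023,0],"twist":[0,0,0]},{"translation":[0.145,-0.031,0],"twist":[0,0,0]},{"translation":[0.172,-0.036,0.02],"twist":[0,0,0]}])

```text
t: 24.48
ee_pos: [0.5655, 0.1932, 0.2136]
tool_rot: [[0.096, 0.995, 0.004], [0.995, -0.097, 0.004], [0.004, 0.004, -1.0]]
force: [1.3, 0.2, 0.7]
finger_gap: 0.01
grasp_force: 0.0
```

>>> jog_arm(increments=[{"translation":[0,0,0.01],"twist":[0,0,0]},{"translation":[0,0,0.03],"twist":[0,0,0]},{"translation":[0,0,0.05],"twist":[0,0,0]},{"translation":[0,0,0.05],"twist":[0,0,0]},{"translation":[0,0,0.05],"twist":[0,0,0]}])

```text
t: 24.9
ee_pos: [0.5626, 0.1895, 0.1593]
tool_rot: [[0.098, 0.995, -0.007], [0.995, -0.098, 0.001], [0.001, -0.007, -1.0]]
force: [-0.5, 0.0, 0.3]
finger_gap: 0.004
grasp_force: 0.0
```

Run:
```python
from h import *
p,d=snap('wrist'); W=cloud('wrist')[1]; s=arm.read_state(); print(s['ee_pos'],s['finger_gap'],s['force'])
a=np.deg2rad(84.4); ex=np.array([np.cos(a),np.sin(a)]); ey=np.array([-ex[1],ex[0]])
D=W[...,:2]-np.array([.5843,.0396]); X=D@ex; Y=D@ey; Z=W[...,2]
q=(X>.125)&(X<.18)&(Y>.0)&(Y<.08)&(Z>.085)&(Z<.125)
print('pad X',np.percentile(X[q],[1,99]),'Y',np.percentile(Y[q],[1,99]),'Z',np.percentile(Z[q],[1,99]),q.sum())
plan([.5629,.1904,.14],down(84.4))
```

```text
[0.56365601 0.18958252 0.16051537] 0.002143473947922702 [-0.27255502 -0.40927978  0.03633179]
pad X [0.13473632 0.16499267] Y [0.00197924 0.05648715] Z [0.08658699 0.1173828 ] 1834
T mm [ 0.7 -0.7 20.5] W deg [-0.24 -0.08 -0.04] t 24.95
```

>>> jog_arm(increments=[{"translation":[0,-0.001,0.008],"twist":[0,0,0]},{"translation":[0,-0.001,0.016],"twist":[0,0,0]},{"translation":[0,-0.001,0.024],"twist":[0,0,0]},{"translation":[0,-0.001,0.031],"twist":[0,0,0]},{"translation":[0,-0.001,0.036],"twist":[0,0,0]}])

```text
t: 25.37
ee_pos: [0.5619, 0.1902, 0.124]
tool_rot: [[0.098, 0.995, -0.004], [0.995, -0.098, 0.002], [0.002, -0.005, -1.0]]
force: [-1.6, -0.5, 6.1]
finger_gap: 0.003
grasp_force: 2.4
```

>>> jog_arm(increments=[{"translation":[0,-0.001,0.004],"twist":[0,0,0]},{"translation":[0,-0.002,0.008],"twist":[0,0,0]},{"translation":[0,-0.004,0.013],"twist":[0,0,0]},{"translation":[0,-0.006,0.018],"twist":[0,0,0]},{"translation":[0,-0.007,0.022],"twist":[0,0,0]}])

```text
t: 25.78
ee_pos: [0.5552, 0.1911, 0.1022]
tool_rot: [[0.098, 0.995, -0.003], [0.995, -0.098, 0.002], [0.002, -0.003, -1.0]]
force: [0.1, 0.2, 2.4]
finger_gap: 0.006
grasp_force: 0.7
```

>>> jog_arm(increments=[{"translation":[0,-0.001,0.004],"twist":[0,0,0]},{"translation":[0,-0.002,0.009],"twist":[0,0,0]},{"translation":[0,-0.003,0.014],"twist":[0,0,0]},{"translation":[0,-0.004,0.019],"twist":[0,0,0]},{"translation":[0,-0.005,0.023],"twist":[0,0,0]}])

```text
t: 26.2
ee_pos: [0.5499, 0.1915, 0.0787]
tool_rot: [[0.098, 0.995, -0.004], [0.995, -0.098, 0.002], [0.002, -0.004, -1.0]]
force: [-0.3, 0.6, 0.1]
finger_gap: 0.004
grasp_force: 0.0
```

```bash
python3 ck.py
```

```text
rod x in tray mm 172.2  tcp lateral(left+) 49.1  z 33.7 heading 84.4 pitch up 0.09
F tray axes [0.5 0.4 0.1] M [ 0.04  0.13 -0.  ] t 26.2 0.003903070214796331
```

Force dropped to zero, so the lever has gone over centre. I'll back off and verify.

>>> jog_arm(increments=[{"translation":[0,0,-0.01],"twist":[0,0,0]},{"translation":[0,0,-0.035],"twist":[0,0,0]},{"translation":[0,0,-0.07],"twist":[0,0,0]},{"translation":[0,0,-0.105],"twist":[0,0,0]},{"translation":[0,0,-0.13],"twist":[0,0,0]}])

```text
t: 26.62
ee_pos: [0.5517, 0.1915, 0.2133]
tool_rot: [[0.098, 0.995, 0.001], [0.995, -0.098, 0.003], [0.003, 0.0, -1.0]]
force: [1.7, -0.6, -0.5]
finger_gap: 0.004
grasp_force: 0.0
```

>>> jog_arm(increments=[{"translation":[-0.03,0,0],"twist":[0,0,0]},{"translation":[-0.06,0,0],"twist":[0,0,0]},{"translation":[-0.09,0,0],"twist":[0,0,0]},{"translation":[-0.11,0,0],"twist":[0,0,0]},{"translation":[-0.12,0,0],"twist":[0,0,0]}])

```text
t: 27.03
ee_pos: [0.5389, 0.0696, 0.2104]
tool_rot: [[0.1, 0.995, -0.002], [0.995, -0.1, 0.001], [0.001, -0.002, -1.0]]
force: [0.5, 0.1, -0.2]
finger_gap: 0.005
grasp_force: 0.0
```

>>> jog_arm(increments=[{"translation":[0,0,0],"twist":[0,0,0]},{"translation":[0,0,0],"twist":[0,0,0]},{"translation":[0,0,0],"twist":[0,0,0]},{"translation":[0,0,0],"twist":[0,0,0]},{"translation":[0,0,0],"twist":[0,0,0]}])

```text
t: 27.45
ee_pos: [0.5389, 0.0731, 0.2093]
tool_rot: [[0.096, 0.995, -0.003], [0.995, -0.096, 0.002], [0.002, -0.004, -1.0]]
force: [0.5, 1.4, 0.3]
finger_gap: 0.004
grasp_force: 0.0
```

Run:
```python
from h import *
p,d=snap('wrist'); W=cloud('wrist')[1]; s=arm.read_state(); print(s['ee_pos'],s['force'],s['t'])
a=np.deg2rad(84.4); ex=np.array([np.cos(a),np.sin(a)]); ey=np.array([-ex[1],ex[0]])
D=W[...,:2]-np.array([.5843,.0396]); X=D@ex; Y=D@ey; Z=W[...,2]
q=(X>.133)&(X<.18)&(Y>.03)&(Y<.085)&(Z>.03)&(Z<.125)
print('pad X',np.percentile(X[q],[1,99]),'Y',np.percentile(Y[q],[1,99]),'Z',np.percentile(Z[q],[1,50,99]),q.sum())
q=(X>.144)&(abs(Y)<.01)&(Z>.035)&(Z<.065); print('tip X',X[q].max())
```

```text
[0.53894646 0.07293248 0.20932273] [ 0.26439716 -0.49989257  0.75780602] 27.5
pad X [0.13339183 0.16424938] Y [0.031985  0.0706328] Z [0.06025161 0.06208593 0.063836  ] 1627
tip X 0.1632064073379148
```

Pad is level at 62 mm and the tip is at 163 mm, i.e. 33 mm out of the back plate. Handing in.

```bash
python3 -c "
from rig import arm
print(arm.hand_in())"
```

```text
the job is handed in; nothing more can be done
None
```

I handed the job in at 27.5 s: the rod is through both plates with its collar home, the latch is down by itself, and the gripper is clear of everything; the hand-in returned no verdict.

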